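# Restock the snack turntable

## Task

Restock the snack station: press every oat biscuit down past the red lips into the spring biscuit dispenser, so that all of them are caught below the lips, and tip the nuts out of the black silicone cup into the lime snack box. Then shut the snack box lid fully and leave the empty cup standing upright on the turntable again, without shifting or tipping the tumbler, the clear canister, the mug or the honey jar.

Things in the scene. Friction and masses are not known exactly. Their poses are not given: they have to be found in the camera images.
- turntable: Round white plastic turntable, 360 mm across, standing still on the bench (it does not turn in this job). Origin at the bench surface under its centre, z up; its top surface is 24 mm above the origin. It carries the lime snack box, the black cup, the steel tumbler and the clear canister, which keep roughly their places on it: box towards its -y, cup at -x +y, tumbler at +x +y, canister at +x.
- snackbox: Lime green plastic snack box with a hinged lid that starts open. Fixed to the turntable. Outside 105 (x) x 140 (y) x 50 (z) mm, walls and floor 4 mm. Origin: centre of its underside; the lid is hinged along its +x top edge.
- snacklid (a joint): Opening angle of the snack box lid in rad: 0 = shut flat on the rim, 1.57 = standing upright; it starts open at 1.4 to 1.75 (stop at 1.85). The lid is a flat 105 x 140 x 5 mm lime panel with a 12 mm pale tab on its free edge; a stiff hinge (about 0.05 N m) holds it at any angle, so it must be pushed right down by hand.
- lid_hinge (a point): Middle of the lid's hinge line, on the +x top edge of the snack box, 50 mm above the box's underside. The hinge line runs along the box's y; the top face of the shut lid is 6 mm above this point.
- cup: Little black silicone cup, round, open at the top, stiff, 62 mm high, outside diameter 55 mm at the foot and 66 mm at the rim (about 61 mm at half height), wall 4 mm, floor 5 mm, 60 g. Stands on the turntable holding the nuts. Origin: centre of its underside; z points out of its mouth.
- dispenser: Spring biscuit dispenser, fixed to the bench: upright clear tube (63 mm bore) on a round steel foot, 100 mm across, with a steel funnel collar on top, 138 mm high in all; holds five biscuits stacked flat. Origin: centre of its underside, z up.
- mouth (a point): Centre of the dispenser's funnel rim, 138 mm above the bench. Its rim flares from the 63 mm bore, 4 mm below, to 73 mm. A biscuit laid in it rests on the sloped lips just below, its top about 7 mm above this point.
- lips (a point): On the dispenser's axis at the flat underside of its three red spring lips, 121 mm above the bench. The lips, 120 degrees apart, slope up and out from here to 131 mm and reach 3.5 mm over a biscuit's edge. Press the middle of its top with 8 to 20 N until the top is some 5 mm below this point: the lips snap back over it.
- follower (a joint): How far the spring plate in the tube is pushed down, m: 0 when empty (just under the lips), about 0.016 more for each biscuit loaded, 0.092 at most. It pushes up with 2 N, rising 1.1 N per biscuit, and holds the stack against the underside of the lips.
- mat: Terracotta silicone baking mat, 230 (x) x 320 (y) x 3 mm, fixed on the bench, where the biscuits lie. Origin: centre of its underside.
- biscuit1: Round hard oat biscuit, diameter 60 mm, 16 mm thick, about 35 g, lying flat, a golden disc. Origin: the middle of the disc, z along its axis. Three to five such biscuits are there; absent ones read None.
- biscuit2: Round hard oat biscuit, diameter 60 mm, 16 mm thick, about 35 g, lying flat, a golden disc. Origin: the middle of the disc, z along its axis. Three to five such biscuits are there; absent ones read None.
- biscuit3: Round hard oat biscuit, diameter 60 mm, 16 mm thick, about 35 g, lying flat, a golden disc. Origin: the middle of the disc, z along its axis. Three to five such biscuits are there; absent ones read None.
- biscuit4: Round hard oat biscuit, diameter 60 mm, 16 mm thick, about 35 g, lying flat, a golden disc. Origin: the middle of the disc, z along its axis. Three to five such biscuits are there; absent ones read None.
- biscuit5: Round hard oat biscuit, diameter 60 mm, 16 mm thick, about 35 g, lying flat, a golden disc. Origin: the middle of the disc, z along its axis. Three to five such biscuits are there; absent ones read None.
- nut1: Round brown macadamia nut in its shell, a ball of 22 mm diameter, 12 g, in the black cup at the start. Origin: its centre. Four or five nuts are there; an absent one reads None.
- nut2: Round brown macadamia nut in its shell, a ball of 22 mm diameter, 12 g, in the black cup at the start. Origin: its centre. Four or five nuts are there; an absent one reads None.
- nut3: Round brown macadamia nut in its shell, a ball of 22 mm diameter, 12 g, in the black cup at the start. Origin: its centre. Four or five nuts are there; an absent one reads None.
- nut4: Round brown macadamia nut in its shell, a ball of 22 mm diameter, 12 g, in the black cup at the start. Origin: its centre. Four or five nuts are there; an absent one reads None.
- nut5: Round brown macadamia nut in its shell, a ball of 22 mm diameter, 12 g, in the black cup at the start. Origin: its centre. Four or five nuts are there; an absent one reads None.
- tumbler: Stainless steel tumbler, 72 mm diameter at the rim, 115 mm high, stands on the turntable. Leave alone. Origin: centre of its underside.
- canister: Clear acrylic container with white latch lid, 79 x 79 x 88 mm, stands on the turntable. Leave alone. Origin: centre of its underside.
- mug: Blue mug, 80 mm diameter, 88 mm high, handle to its +y, on the bench. Leave alone. Origin: centre of its underside.
- honey: Honey jar with yellow cap, 66 mm diameter, 100 mm high, on the bench. Leave alone. Origin: centre of its underside.
Not all that is in view belongs to the job. What is shaped like the biscuit1 but blue or purple is not meant.

How it is judged:
By the outcome, as a careful person would: the job done as asked, in the order asked, and still so for the second after the job is handed in, with the robot touching nothing.
Of biscuit1, biscuit2, biscuit3, biscuit4, biscuit5 only 3 to 5 are there at a start; the rules pass over those that are not, and their reading is None.
Of nut4, nut5 only 1 to 2 are there at a start; the rules pass over those that are not, and their reading is None.
At some moment in a run one of biscuit1, biscuit2, biscuit3, biscuit4, biscuit5 may be knocked a few centimetres aside while the robot is not near it.
It also fails if it takes over 210 s, if anything falls off the work surface, if the arm or the gripper's body presses on something with over 40 N, if the wrist force passes 120 N, or if a joint passes its speed limit or range.

## Robot

A 6-joint arm with a two-finger parallel gripper is mounted at the origin on the work surface. World frame = base frame: x ahead of the robot, y to its left, z up, the work surface at z = 0. Lengths are in m, angles in rad, forces in N, time in s.
With the tool pointing down it reaches from about 0.4 to 0.825 m from the base axis. Payload 7 kg.
Tool frame: the origin (TCP) lies midway between the tips of the shut fingers; the grasp point (between the pads) lies 19 mm behind it; z points along the fingers, x is the direction in which the jaws open and shut, and the axes are right-handed (so a half turn about z gives the same grasp; the last joint's range is limited). The gripper opens to 88 mm and grips with 3 to 60 N. Pads are 19 mm wide; open, the fingers measure 130 mm over their backs; the gripper's body (78 mm by 193 mm) begins 47 mm behind the grasp point.
Start: joints at [1.526, 0.359, 0.012, 0, -1.224, -0.288], TCP at [0.221, 0.638, 0.227] pointing down, gripper open.
Joint ranges: [-3.07, 3.07], [-1.43, 2.12], [-1.02, 1.25], [-3.03, 1.67], [-3.05, -0], [-3.03, 3.03]. Speed limits (rad/s): [2.39, 2.39, 3.01, 3.14, 3.14, 3.14].

## Interface

Orientations are given as [roll, pitch, yaw] about the fixed x, y, z axes, in that order (R = Rz(yaw) Ry(pitch) Rx(roll)).
In Python, from station import status, eyes, workorder gives the robot as it stands.
- The arm moves only by the shell command python3 -m jog 'ROWS' [OPENING] [FORCE]. ROWS is JSON, a list of rows, each a list of 6 numbers: the shift along the world's x, y, z in mm, then the turn, a rotation vector about the world's x, y, z in rad. A call has 1 to 12 rows; each row shifts and turns the pose as measured when the row begins; what a row does not reach is not made up. A row lasts 1/10 s, in which the tool goes at most 50 mm and 8.59 degrees, less where a joint would pass 70% of its speed; a pose out of reach is approached as far as the arm can. A call with a gripper value outside its range is refused whole. OPENING is the opening, from 0 (shut) to 1 (fully open), set as the call begins (- or left out, the last holds). The fingers move at their own pace and stop on an object; FORCE is the grip in N (left out, the last holds). Time passes only in rows, so rows that do not move let the fingers close. It gives the time, the measured TCP pose, the force and the opening at its end, in the units of the state.
- status.get_state(): the state, without advancing time (a new reading comes with each control period).
- eyes.grab_frame(name): name is "scene" or "top" or "wrist"; returns the picture (480x640x3 uint8, blue, green, red); there is no depth.
- eyes.calibration(name): a dict with "camera_matrix" (3x3 intrinsics, pixels), "cam_to_world" (4x4, takes a point from camera to world coordinates); the wrist camera has in their place "hand_eye" (4x4, takes a point from camera to tool coordinates, whose origin is the TCP and whose axes are the tool frame's). Camera axes: x right, y up, looking along -z (the intrinsics and any distortion apply to the point x, -y, -z); pixel columns grow to the right and rows downward; lengths in m; the calibration is good to about 2 mm. A picture is of the moment at which its call begins: read the wrist's pose just before it. calibration takes no time and is no camera call.
- workorder.job_done(): hands the job in, once; it reports no verdict.
The state is a dict: "t": time; "q": joint angles; "qd": joint speeds; "joint_efforts": joint torques, N m; "eef_pos": TCP position; "ee_rot": TCP orientation; "force": force on the tool from outside, world axes, zero at the start; "moment": the same for the moment, N m; "width": finger opening in m.
Only numpy, scipy, OpenCV 4.12 (cv2) and the standard library are available. Lean on these libraries where they do the work, as an engineer would, in place of code of your own. Each camera call takes 0.05 s, during which the arm holds its last target. There are 200 camera calls.

## Working session

There is one attempt and no reset: what is moved stays moved. The work goes in short steps, Python scripts to look and compute and a shell command to move; the robot and the scene stay as the last step left them, time stands still between calls to the robot, and variables do not carry over. Pictures are saved under pics/ and viewed, about 12 in all and at most 16, crops included, and the job is handed in when it is done.

```bash
ls; mkdir -p pics; cat > h.py <<'E'
import numpy as np, cv2
from scipy.spatial.transform import Rotation as R
from station import status, eyes, workorder
def cam(name, st=None):
    c=eyes.calibration(name); K=np.array(c["camera_matrix"])
    if name=="wrist":
        st=st or status.get_state(); T=np.eye(4); T[:3,:3]=R.from_euler("xyz",st["ee_rot"]).as_matrix(); T[:3,3]=st["eef_pos"]
        return K,T@np.array(c["hand_eye"]),c
    return K,np.array(c["cam_to_world"]),c
def ray(C,u,v):
    K,T,_=C; d=np.linalg.inv(K)@[u,v,1]; return T[:3,3],T[:3,:3]@[d[0],-d[1],-d[2]]
def onz(C,u,v,z):
    o,d=ray(C,u,v); return o+d*(z-o[2])/d[2]
def proj(C,p):
    K,T,_=C; q=T[:3,:3].T@(np.array(p)-T[:3,3]); w=K@[q[0],-q[1],-q[2]]; return w[:2]/w[2]
def grab(name,fn=None):
    st=status.get_state(); C=cam(name,st); im=np.array(eyes.grab_frame(name))
    if fn: cv2.imwrite("pics/"+fn+".png",im)
    return im,C
E
python3 - <<'E'
from h import *
for n in("scene","top"):
    im,C=grab(n,n+"0"); print(n,{k:np.round(v,3).tolist() if k!='x' else 0 for k,v in C[2].items()})
print(eyes.calibration("wrist"),status.get_state())
E
```

```text
pics
scene {'camera_matrix': [[451.065, 0.0, 325.821], [0.0, 451.065, 242.605], [0.0, 0.0, 1.0]], 'cam_to_world': [[0.833, -0.482, 0.272, 0.769], [0.554, 0.726, -0.408, -0.369], [-0.0, 0.49, 0.871, 0.939], [0.0, 0.0, 0.0, 1.0]]}
top {'camera_matrix': [[586.651, 0.0, 318.703], [0.0, 586.651, 241.267], [0.0, 0.0, 1.0]], 'cam_to_world': [[0.013, 0.995, -0.1, 0.389], [-1.0, 0.012, -0.015, 0.028], [-0.014, 0.1, 0.995, 1.351], [0.0, 0.0, 0.0, 1.0]]}
{'camera_matrix': array([[390.77752941,   0.        , 315.82003159],
       [  0.        , 390.77752941, 238.98259194],
       [  0.        ,   0.        ,   1.        ]]), 'hand_eye': array([[ 9.99999834e-01, -3.78058292e-05,  5.74366510e-04,
        -7.88695893e-04],
       [ 1.33846386e-04, -9.55216716e-01, -2.95907093e-01,
        -7.92004762e-02],
       [ 5.59831504e-04,  2.95907121e-01, -9.55216553e-01,
        -1.59210496e-01],
       [ 0.00000000e+00,  0.00000000e+00,  0.00000000e+00,
         1.00000000e+00]])} {'t': 0.1, 'q': array([ 1.52607956e+00,  3.59316577e-01,  1.11787673e-02, -2.71296435e-04,
       -1.22409841e+00, -2.88108278e-01]), 'qd': array([ 0.00067457, -0.00059076,  0.00104913, -0.00040408,  0.00050194,
        0.00166661]), 'joint_efforts': array([-1.60440552e-03, -5.84162557e+01,  2.93751544e+01,  7.01553673e+00,
        1.01635893e-02, -5.32959371e-05]), 'eef_pos': array([0.22042372, 0.63755368, 0.22573455]), 'ee_rot': array([-3.14142803e+00, -1.45302080e-03, -1.90371386e+00]), 'force': array([-0.12100344, -0.29272809,  0.02099415]), 'moment': array([ 0.02251845, -0.00471565, -0.03600772]), 'width': 0.0873969906737554}
```

View pics/top0.png

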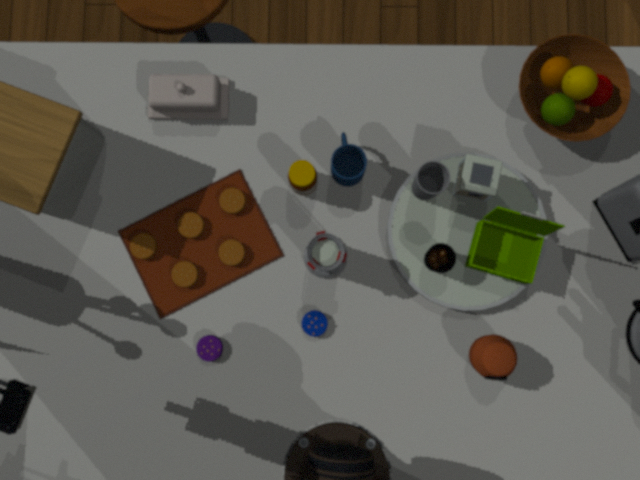

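View pics/scene0.png

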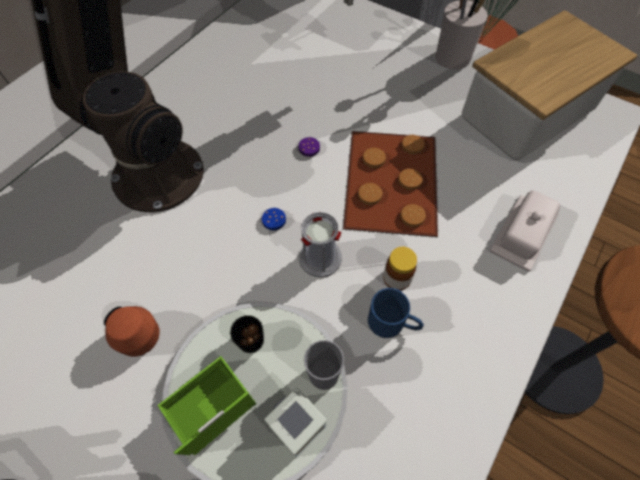

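The top view shows five golden biscuits on the mat at (142,246), (190,225), (232,200), (231,251) and (184,274). The blue (315,323) and purple (210,348) discs are decoys. The cup is at (440,258), the box at (505,250), and the dispenser at (326,255).

```bash
cat >> h.py <<'E'
def biscuits(im,C):
    hsv=cv2.cvtColor(im,cv2.COLOR_BGR2HSV); m=cv2.inRange(hsv,(11,90,60),(25,255,255))
    m=cv2.morphologyEx(m,cv2.MORPH_OPEN,np.ones((3,3))); out=[]
    for c in cv2.findContours(m,cv2.RETR_EXTERNAL,cv2.CHAIN_APPROX_NONE)[0]:
        (u,v),r=cv2.minEnclosingCircle(c)
        a=cv2.contourArea(c)
        if 200<a<1200 and 8<r<18:
            M=cv2.moments(c); u,v=M['m10']/M['m00'],M['m01']/M['m00']; p=onz(C,u,v,.019)
            if p[1]>.0 and p[1]<0.55 and p[0]<.65: out.append((round(u),round(v),a,*np.round(p,4)))
    return out
E
python3 - <<'E'
from h import *
im=cv2.imread("pics/top0.png"); C=cam("top")
for b in biscuits(im,C): print(b)
hsv=cv2.cvtColor(im,cv2.COLOR_BGR2HSV)
for p in [(142,246),(220,280),(232,200),(325,255),(515,230)]: print(p,hsv[p[1],p[0]])
for n,(u,v,z) in dict(disp=(326,252,.138),cup=(440,258,.086),tumb=(432,178,.139),can=(481,174,.112),mug=(348,164,.088),honey=(302,174,.1),bl=(315,323,.019)).items(): print(n,np.round(onz(C,u,v,z),4))
cv2.imwrite("pics/crop1.png",cv2.resize(im[130:330,270:590],None,fx=2.5,fy=2.5,interpolation=cv2.INTER_CUBIC))
E
```

```text
(141, 248, 448.5, np.float64(0.5025), np.float64(0.4533), np.float64(0.019))
(191, 225, 504.5, np.float64(0.5567), np.float64(0.3425), np.float64(0.019))
(230, 199, 630.5, np.float64(0.6183), np.float64(0.2533), np.float64(0.019))
(142, 246) [ 17 199  78]
(220, 280) [ 11 184  86]
(232, 200) [ 17 203  98]
(325, 255) [ 46  21 131]
(515, 230) [ 42 255  70]
disp [0.4883 0.0307 0.138 ]
cup [ 0.4825 -0.2148  0.086 ]
tumb [ 0.6462 -0.1892  0.139 ]
can [ 0.6616 -0.2986  0.112 ]
mug [ 0.6863 -0.0151  0.088 ]
honey [0.6604 0.0849 0.1   ]
bl [0.3375 0.0539 0.019 ]
```

View pics/crop1.png

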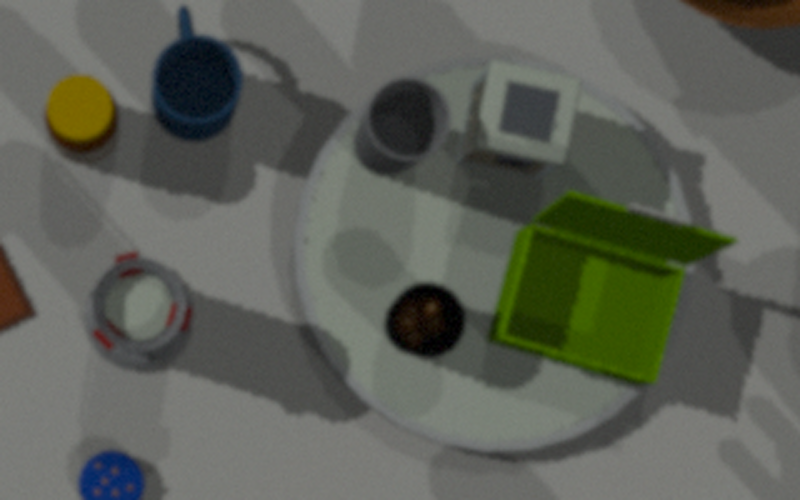

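The dispenser rim is at about crop (142,308), i.e. (327,253). The box lid stands slightly past upright on its +x side, and the cup is full at (440,258).

```bash
sed -i 's/    hsv=cv2.cvtColor(im,cv2.COLOR_BGR2HSV); m=.*/    hsv=cv2.cvtColor(cv2.GaussianBlur(im,(5,5),0),cv2.COLOR_BGR2HSV); m=cv2.inRange(hsv,(14,90,40),(25,255,255))/' h.py
cat >> h.py <<'E'
def turn(yaw):
    """jog rotvec z to bring tool-down yaw to given value (mod pi)"""
    d=(yaw-status.get_state()["ee_rot"][2]+np.pi/2)%np.pi-np.pi/2; return d
E
python3 - <<'E'
from h import *
im,C=grab("top")
B=biscuits(im,C)
for b in B: print(*map(float,b))
P=np.array([b[3:5] for b in B]); print(np.round(np.linalg.norm(P[:,None]-P[None],axis=-1),3))
E
```

```text
184.0 274.0 563.5 0.4444 0.3525 0.019
231.0 252.0 559.5 0.4951 0.2472 0.019
143.0 246.0 558.0 0.5072 0.45 0.019
190.0 225.0 565.0 0.557 0.3429 0.019
232.0 200.0 546.5 0.615 0.2488 0.019
[[0.    0.117 0.116 0.113 0.2  ]
 [0.117 0.    0.203 0.114 0.12 ]
 [0.116 0.203 0.    0.118 0.228]
 [0.113 0.114 0.118 0.    0.111]
 [0.2   0.12  0.228 0.111 0.   ]]
```

```bash
python3 -m jog '[[40,-26,-12,0,0,0],[40,-26,-12,0,0,0],[40,-26,-12,0,0,0],[40,-26,-12,0,0,0],[40,-26,-12,0,0,0],[40,-26,-12,0,0,0],[40,-26,-12,0,0,0],[0,0,0,0,0,0],[0,0,0,0,0,0]]' 1 20
python3 - <<'E'
from h import *
im,C=grab("wrist","w1"); print(status.get_state()["eef_pos"])
for b in [(0.4444,.3525),(0.4951,.2472),(.5072,.45),(.557,.3429)]: print(b,proj(C,[*b,.019]))
E
```

```text
t: 1.05
eef_pos: [0.5049, 0.4485, 0.1361]
ee_rot: [3.14, -0.005, -1.9]
force: [-0.8, 0.2, 1.0]
width: 0.0872
[0.50446549 0.44854882 0.1359354 ]
(0.4444, 0.3525) [462.39163213 263.4827785 ]
(0.4951, 0.2472) [595.2435646  152.78964396]
(0.5072, 0.45) [313.49489978 228.13591488]
(0.557, 0.3429) [440.02462665 110.93891109]
```

View pics/w1.png

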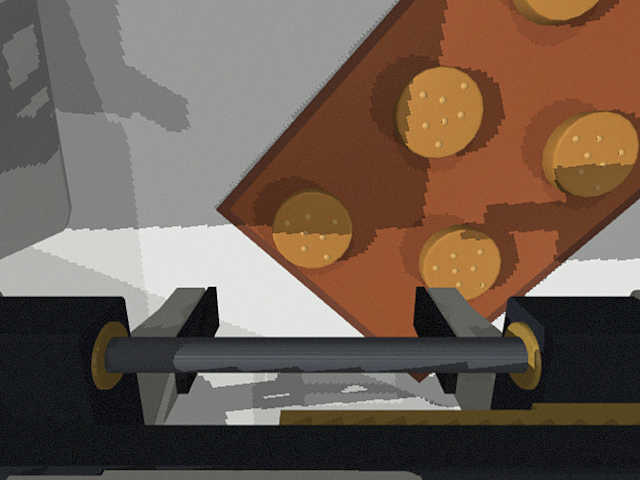

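Wrist view: biscuits at (313,228), (440,112), (460,262) and (590,153) match the top-camera predictions to a pixel or two. Going down on the first.

```bash
python3 -m jog '[[2,1,-40,0,0,0],[0,0,-40,0,0,0],[0,0,-30,0,0,0],[0,0,-10,0,0,0],[0,0,0,0,0,0]]'
python3 -m jog '[[0,0,-4,0,0,0],[0,0,0,0,0,0],[0,0,0,0,0,0]]'
```

```text
t: 1.6
eef_pos: [0.5036, 0.4556, 0.0168]
ee_rot: [-3.141, 0.002, -1.892]
force: [-0.3, -0.1, 0.2]
width: 0.0879
t: 1.9
eef_pos: [0.504, 0.4589, 0.0168]
ee_rot: [-3.139, 0.007, -1.89]
force: [-0.6, -0.6, 0.1]
width: 0.0876
```

```bash
python3 -m jog '[[3,-9,-6,0,0,0],[0,0,0,0,0,0]]'
python3 -c "
from h import *
s=status.get_state();print(s['eef_pos'],s['qd'])"
```

```text
t: 2.1
eef_pos: [0.5078, 0.4502, 0.0125]
ee_rot: [-3.139, 0.011, -1.889]
force: [1.2, -1.0, 0.5]
width: 0.0877
[0.50777012 0.4502198  0.01248818] [ 0.01299609 -0.01840678  0.03381292  0.01016335 -0.00967472 -0.00826953]
```

```bash
python3 -m jog '[[0,0,-1,0,-0.01,0],[0,0,0,0,0,0],[0,0,0,0,0,0],[0,0,0,0,0,0],[0,0,0,0,0,0]]' 0 15
```

```text
t: 2.6
eef_pos: [0.5085, 0.4499, 0.0123]
ee_rot: [-3.128, 0.015, -1.89]
force: [1.2, -0.5, 1.2]
width: 0.0594
```

```bash
cat >> h.py <<'E'
def corr(x,y,z,yaw=-1.904):
    s=status.get_state(); r=(R.from_euler("xyz",[np.pi,0,yaw])*R.from_euler("xyz",s["ee_rot"]).inv()).as_rotvec()
    print("go mm",np.round((np.array([x,y,z])-s["eef_pos"])*1e3,1).tolist(),"rot",np.round(r,3).tolist(),"w",round(s["width"],4),"F",np.round(s["force"],1).tolist(),"t",round(s["t"],2),"q6",round(s["q"][5],2))
E
python3 -m jog '[[0,0,40,0,0,0],[0,0,50,0,0,0],[0,0,50,0,0,0],[0,-10,50,0,0,0],[0,-40,20,0,0,0],[-5,-45,0,0,0,0],[-5,-45,0,0,0,0],[-5,-45,0,0,0,0],[-5,-45,0,0,0,0],[-5,-45,0,0,0,0],[-5,-45,0,0,0,0],[-5,-45,0,0,0,0]]'
python3 -c "
from h import *
corr(.44,.05,.22)"
```

```text
t: 3.8
eef_pos: [0.4688, 0.0757, 0.2271]
ee_rot: [-3.125, 0.014, -1.882]
force: [0.8, 0.1, 0.7]
width: 0.0591
go mm [-28.8, -25.7, -7.1] rot [-0.008, 0.02, -0.022] w 0.0591 F [0.8, 0.1, 0.7] t 3.8 q6 0.68
```

```bash
python3 -m jog '[[-28,-26,-7,-0.01,0.02,-0.02],[0,0,0,0,0,0],[0,0,0,0,0,0]]'
python3 - <<'E'
from h import *
corr(.44,.05,.22)
im,C=grab("wrist","w2")
print(proj(C,[.4883,.0307,.138]))
cv2.imwrite("pics/w2c.png",im)
hsv=cv2.cvtColor(im,cv2.COLOR_BGR2HSV); m=cv2.inRange(hsv,(0,170,90),(6,255,255))|cv2.inRange(hsv,(174,170,90),(180,255,255))
n,_,s,c=cv2.connectedComponentsWithStats(m)
for i in range(1,n):
    if s[i,4]>30: print(s[i],c[i])
E
```

```text
t: 4.1
eef_pos: [0.4381, 0.0439, 0.2206]
ee_rot: [-3.141, -0.001, -1.909]
force: [1.2, 0.3, -0.2]
width: 0.0594
go mm [1.9, 6.1, -0.6] rot [0.001, 0.0, 0.005] w 0.0594 F [1.2, 0.3, -0.2] t 4.1 q6 0.68
[310.43442749 164.9443908 ]
[255  95  30  26 248] [269.14112903 106.93145161]
[349 145  10  32 220] [353.33636364 160.32272727]
[370 144   9  32 191] [375.14136126 158.94764398]
[267 215  28  16 108] [280.42592593 223.5462963 ]
```

View pics/w2.png

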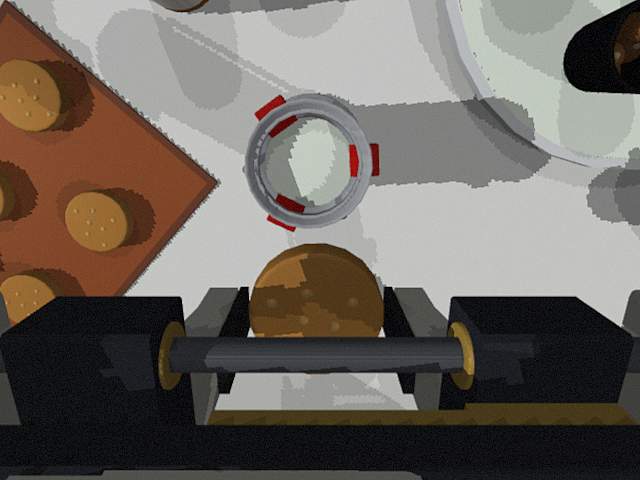

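The rim circle is centred at about (310,161), with a red lip at 3 o'clock (365,160) and two more at upper and lower left. The biscuit is held centred.

```bash
python3 - <<'E'
from h import *
im=cv2.imread("pics/w2.png"); C=cam("wrist")
print(onz(C,310,161,.138), onz(C,310,163,.138))
g=cv2.cvtColor(cv2.GaussianBlur(im,(5,5),0),cv2.COLOR_BGR2GRAY)
c=cv2.HoughCircles(g[70:240,220:400],cv2.HOUGH_GRADIENT,1,10,param1=80,param2=20,minRadius=42,maxRadius=70)
for x,y,r in c[0][:6]: print(x+220,y+70,r,onz(C,x+220,y+70,.138))
m=onz(C,310,161,.138); corr(m[0],m[1],.20)
E
```

```text
[0.4903291  0.03032686 0.138     ] [0.48919492 0.0307311  0.138     ]
308.5 162.5 49.4 [0.48978241 0.03149368 0.138     ]
307.5 152.5 59.5 [0.49561406 0.03005112 0.138     ]
297.5 165.5 52.9 [0.49030835 0.03845208 0.138     ]
318.5 163.5 60.6 [0.48718895 0.02593405 0.138     ]
322.5 153.5 66.1 [0.49203895 0.02167167 0.138     ]
315.5 173.5 52.8 [0.48206177 0.02968002 0.138     ]
go mm [52.5, -13.8, -20.5] rot [0.001, -0.0, 0.005] w 0.0592 F [-1.2, -0.7, -1.5] t 4.15 q6 0.68
```

```bash
python3 -m jog '[[26,-7,-20,0,0,0],[26,-7,-20,0,0,0],[0,0,0,0,0,0],[0,0,0,0,0,0]]'
python3 -c "
from h import *
corr(.490,.0305,.155)"
```

```text
t: 4.55
eef_pos: [0.4941, 0.033, 0.1802]
ee_rot: [-3.139, 0.002, -1.904]
force: [-0.3, -0.6, -0.6]
width: 0.0597
go mm [-4.1, -2.5, -25.2] rot [-0.001, 0.003, -0.0] w 0.0597 F [-0.3, -0.6, -0.6] t 4.55 q6 0.77
```

```bash
python3 -m jog '[[-4,-2,-25,0,0,0],[0,0,0,0,0,0],[0,0,0,0,0,0]]'
python3 -c "
from h import *
corr(.490,.0305,.1415)"
```

```text
t: 4.85
eef_pos: [0.491, 0.033, 0.1564]
ee_rot: [-3.137, 0.002, -1.901]
force: [-0.0, 0.1, 0.4]
width: 0.0592
go mm [-1.0, -2.5, -14.9] rot [-0.001, 0.005, -0.003] w 0.0592 F [-0.0, 0.1, 0.4] t 4.85 q6 0.77
```

```bash
python3 -m jog '[[-1,-2,-10,0,0,0],[0,0,-4,0,0,0],[0,0,0,0,0,0]]'
python3 -c "
from h import *
corr(.490,.0305,.1415)"
```

```text
t: 5.15
eef_pos: [0.491, 0.0321, 0.144]
ee_rot: [-3.134, 0.005, -1.899]
force: [-0.1, 0.5, 0.1]
width: 0.0596
go mm [-1.0, -1.6, -2.5] rot [-0.002, 0.009, -0.005] w 0.0596 F [-0.1, 0.5, 0.1] t 5.15 q6 0.77
```

Release, rise, shut the fingers, then press.

```bash
python3 -m jog '[[-1,-2,-2,0,0.01,0],[0,0,0,0,0,0]]'
python3 -m jog '[[0,0,0,0,0,0],[0,0,0,0,0,0],[0,0,0,0,0,0]]' 1
python3 -m jog '[[0,0,20,0,0,0],[0,0,20,0,0,0],[0,0,0,0,0,0]]'
python3 -m jog '[[0,0,0,0,0,0],[0,0,0,0,0,0],[0,0,0,0,0,0],[0,0,0,0,0,0],[0,0,0,0,0,0]]' 0 20
python3 - <<'E'
from h import *
corr(.490,.0305,.150)
im,C=grab("top"); cv2.imwrite("pics/t2.png",cv2.resize(im[190:310,250:400],None,fx=4,fy=4))
for b in biscuits(im,C): print(*map(float,b))
E
```

```text
t: 5.35
eef_pos: [0.4902, 0.0301, 0.1425]
ee_rot: [3.14, 0.002, -1.899]
force: [-0.2, -0.2, -0.6]
width: 0.0594
t: 5.65
eef_pos: [0.4907, 0.03, 0.143]
ee_rot: [3.14, 0.003, -1.9]
force: [0.4, -0.1, -0.2]
width: 0.0777
t: 5.95
eef_pos: [0.4904, 0.0298, 0.1839]
ee_rot: [3.139, 0.001, -1.9]
force: [-0.3, 0.4, -0.4]
width: 0.0873
t: 6.45
eef_pos: [0.4893, 0.0296, 0.1821]
ee_rot: [3.137, 0.0, -1.9]
force: [-0.6, 0.1, 0.4]
width: 0.053
go mm [0.7, 0.9, -32.1] rot [-0.002, -0.004, -0.004] w 0.053 F [-0.6, 0.1, 0.4] t 6.45 q6 0.78
190.0 225.0 571.0 0.5571 0.3429 0.019
232.0 200.0 546.5 0.6149 0.2488 0.019
```

```bash
python3 -m jog '[[0,0,0,0,0,0],[0,0,0,0,0,0],[0,0,0,0,0,0],[0,0,0,0,0,0],[0,0,0,0,0,0],[0,0,0,0,0,0],[0,0,0,0,0,0],[0,0,0,0,0,0],[1,1,-25,0,0,0],[0,0,-4,0,0,0]]'
python3 -m jog '[[0,0,-8,0,0,0],[0,0,-8,0,0,0],[0,0,-8,0,0,0]]'
python3 -c "
from h import *
corr(.490,.0305,.115)"
```

```text
t: 7.5
eef_pos: [0.4909, 0.0307, 0.1532]
ee_rot: [3.139, 0.002, -1.9]
force: [-0.9, -0.3, -0.5]
width: 0.0004
t: 7.8
eef_pos: [0.4934, 0.0311, 0.1311]
ee_rot: [-3.14, 0.003, -1.898]
force: [-0.8, -0.3, 4.9]
width: 0.0005
go mm [-3.4, -0.6, -16.1] rot [-0.002, 0.003, -0.006] w 0.0005 F [-0.8, -0.3, 4.9] t 7.8 q6 0.78
```

```bash
python3 -m jog '[[-3,0,-6,0,0,0],[0,0,-6,0,0,0],[0,0,-4,0,0,0]]'
python3 -c "
from h import *
corr(.490,.0305,.115)"
```

```text
t: 8.1
eef_pos: [0.4917, 0.0313, 0.1153]
ee_rot: [-3.137, 0.005, -1.898]
force: [1.3, -0.2, 2.9]
width: 0.0007
go mm [-1.7, -0.8, -0.3] rot [-0.003, 0.006, -0.006] w 0.0007 F [1.3, -0.2, 2.9] t 8.1 q6 0.78
```

```bash
python3 -m jog '[[0,0,-2,0,0,0],[0,0,0,0,0,0]]'
python3 -m jog '[[0,0,30,0,0,0],[0,0,40,0,0,0],[-10,30,40,0,0,0],[0,45,0,0,0,0],[0,45,0,0,0,0],[0,45,0,0,0,0],[0,45,0,0,0,0],[0,45,0,0,0,0],[0,20,0,0,0,0],[0,0,0,0,0,0]]' 1
python3 - <<'E'
from h import *
im,C=grab("top","t3"); cv2.imwrite("pics/t3c.png",cv2.resize(im[170:330,100:420],None,fx=2.5,fy=2.5))
for b in biscuits(im,C): print(*map(float,b))
corr(.4951,.2472,.06)
E
```

```text
t: 8.3
eef_pos: [0.4917, 0.0313, 0.1127]
ee_rot: [-3.137, 0.004, -1.898]
force: [0.3, -0.2, 3.6]
width: 0.0005
t: 9.3
eef_pos: [0.4738, 0.3145, 0.224]
ee_rot: [3.136, 0.001, -1.903]
force: [-0.3, -0.8, -0.7]
width: 0.075
325.0 252.0 489.5 0.4973 0.0338 0.019
232.0 252.0 538.0 0.4946 0.2459 0.019
190.0 225.0 576.0 0.5572 0.3428 0.019
232.0 200.0 538.0 0.6152 0.2487 0.019
go mm [21.4, -66.2, -163.9] rot [-0.002, -0.005, -0.0] w 0.0794 F [0.1, -0.2, 0.0] t 9.35 q6 0.32
```

View pics/t3c.png

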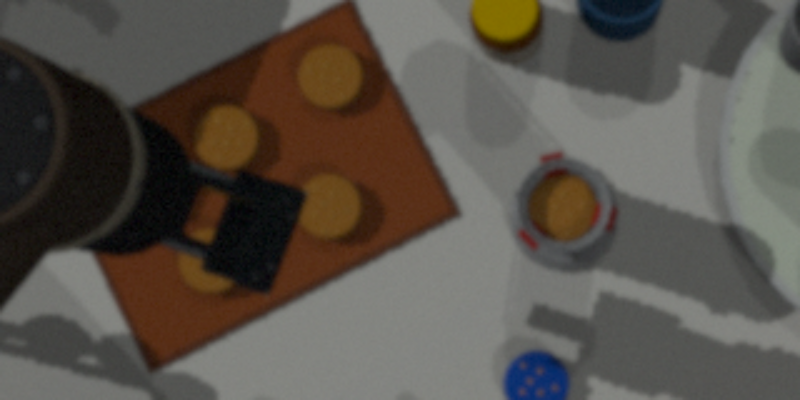

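Biscuit 1 is inside the tube at crop (567,207) with the red lips closed over it. Four remain on the mat.

```bash
python3 -m jog '[[10,-33,-50,0,0,0],[11,-33,-50,0,0,0],[0,0,-40,0,0,0],[0,0,-15,0,0,0],[0,0,0,0,0,0],[0,0,0,0,0,0]]' 1
python3 -c "
from h import *
corr(.4948,.2467,.0115)"
```

```text
t: 9.95
eef_pos: [0.4906, 0.247, 0.0806]
ee_rot: [3.135, 0.001, -1.908]
force: [0.9, -0.4, 1.7]
width: 0.0875
go mm [4.2, -0.3, -69.1] rot [-0.003, -0.006, 0.004] w 0.0875 F [0.9, -0.4, 1.7] t 9.95 q6 0.42
```

```bash
python3 -m jog '[[4,0,-30,0,0,0],[0,0,-30,0,0,0],[0,0,-8,0,0,0],[0,0,0,0,0,0]]'
python3 -c "
from h import *
corr(.4948,.2467,.0115)"
```

```text
t: 10.35
eef_pos: [0.4985, 0.2488, 0.0178]
ee_rot: [3.141, 0.01, -1.908]
force: [-0.0, -0.3, 1.5]
width: 0.0875
go mm [-3.7, -2.1, -6.3] rot [-0.01, 0.002, 0.004] w 0.0875 F [-0.0, -0.3, 1.5] t 10.35 q6 0.43
```

```bash
python3 -m jog '[[-4,-2,-5,-0.01,0,0],[0,0,-1,0,0,0]]'
python3 -m jog '[[0,0,0,0,0,0],[0,0,0,0,0,0],[0,0,0,0,0,0],[0,0,0,0,0,0],[0,0,0,0,0,0]]' 0 15
python3 -m jog '[[0,0,50,0,0,0],[0,0,50,0,0,0],[0,0,50,0,0,0],[0,-42,30,0,0,0],[0,-42,0,0,0,0],[0,-42,0,0,0,0],[0,-42,0,0,0,0],[0,-42,0,0,0,0],[0,0,0,0,0,0]]'
python3 -c "
from h import *
corr(.490,.0305,.155)"
```

```text
t: 10.55
eef_pos: [0.4955, 0.2478, 0.0144]
ee_rot: [-3.137, 0.003, -1.908]
force: [-0.6, -0.1, -0.3]
width: 0.0871
t: 11.05
eef_pos: [0.4965, 0.2493, 0.0173]
ee_rot: [-3.135, 0.007, -1.907]
force: [-0.4, 0.3, -0.3]
width: 0.0584
t: 11.95
eef_pos: [0.4944, 0.0338, 0.2023]
ee_rot: [-3.132, 0.005, -1.903]
force: [0.9, 0.6, -0.8]
width: 0.0584
go mm [-4.4, -3.3, -47.3] rot [-0.002, 0.01, -0.001] w 0.0584 F [0.9, 0.6, -0.8] t 11.95 q6 0.77
```

```bash
python3 - <<'E'
from h import *
im,C=grab("wrist"); cv2.imwrite("pics/w3.png",im[60:420,130:510])
E
```

```text
(no output)
```

View pics/w3.png

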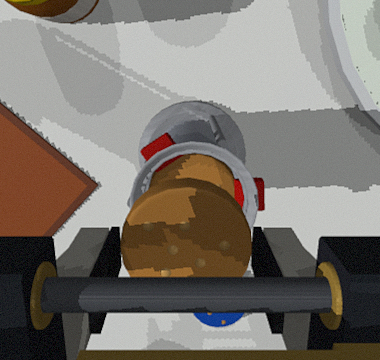

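The biscuit is held flat at crop (186,238), over the rim. The tips grip it higher this time (about 13 mm above its underside), so I'll release at TCP z of about 0.146.

```bash
python3 -m jog '[[-4,-3,-20,0,0.01,0],[0,0,-20,0,0,0],[0,0,0,0,0,0]]'
python3 -c "
from h import *
corr(.490,.0305,.1455)"
```

```text
t: 12.3
eef_pos: [0.4913, 0.0328, 0.1622]
ee_rot: [-3.14, 0.004, -1.904]
force: [0.2, -0.2, 0.1]
width: 0.0583
go mm [-1.3, -2.3, -16.7] rot [-0.003, 0.003, 0.0] w 0.0583 F [0.2, -0.2, 0.1] t 12.3 q6 0.77
```

```bash
python3 -m jog '[[-1,-2,-10,0,0,0],[0,-1,-6,0,0,0],[0,0,-1,0,0,0]]'
python3 -m jog '[[0,0,0,0,0,0],[0,0,0,0,0,0],[0,0,0,0,0,0]]' 1
python3 -m jog '[[0,0,20,0,0,0],[0,0,10,0,0,0]]'
python3 -m jog '[[0,0,0,0,0,0],[0,0,0,0,0,0],[0,0,0,0,0,0],[0,0,0,0,0,0],[0,0,0,0,0,0],[0,0,0,0,0,0],[0,0,0,0,0,0],[0,0,0,0,0,0],[0,0,0,0,0,0],[0,0,0,0,0,0],[0,0,0,0,0,0],[0,0,0,0,0,0]]' 0 20
python3 -c "
from h import *
corr(.490,.0305,.15)"
```

```text
t: 12.6
eef_pos: [0.4912, 0.0312, 0.1453]
ee_rot: [-3.139, 0.005, -1.902]
force: [0.6, 0.2, -0.3]
width: 0.0586
t: 12.9
eef_pos: [0.4919, 0.0317, 0.1462]
ee_rot: [-3.138, 0.005, -1.901]
force: [-0.1, -0.7, 0.4]
width: 0.0771
t: 13.1
eef_pos: [0.4914, 0.0315, 0.1763]
ee_rot: [-3.139, 0.004, -1.901]
force: [0.6, 1.3, -0.7]
width: 0.0867
t: 14.3
eef_pos: [0.4911, 0.0315, 0.1754]
ee_rot: [-3.139, 0.005, -1.902]
force: [-0.4, 0.3, 0.5]
width: 0.0013
go mm [-1.1, -1.0, -25.4] rot [-0.004, 0.004, -0.002] w 0.0013 F [-0.4, 0.3, 0.5] t 14.3 q6 0.78
```

```bash
python3 -m jog '[[-1,-1,-20,0,0,0],[0,0,-8,0,0,0],[0,0,-8,0,0,0],[0,0,-6,0,0,0]]'
python3 -m jog '[[0,0,-5,0,0,0],[0,0,-5,0,0,0],[0,0,-5,0,0,0]]'
python3 -c "
from h import *
corr(.490,.0305,.1135)"
```

```text
t: 14.7
eef_pos: [0.493, 0.0311, 0.1353]
ee_rot: [-3.133, 0.008, -1.9]
force: [1.1, 1.1, 2.4]
width: 0.0005
t: 15.0
eef_pos: [0.4935, 0.0311, 0.1209]
ee_rot: [-3.133, 0.007, -1.9]
force: [-1.5, -0.0, 2.4]
width: 0.0005
go mm [-3.5, -0.6, -7.4] rot [-0.004, 0.011, -0.004] w 0.0005 F [-1.5, -0.0, 2.4] t 15.0 q6 0.78
```

```bash
python3 -m jog '[[-3,-1,-5,0,0.01,0],[0,0,-4,0,0,0],[0,0,-2,0,0,0]]'
python3 -c "
from h import *
corr(.490,.0305,.1135)"
```

```text
t: 15.3
eef_pos: [0.4914, 0.0304, 0.1098]
ee_rot: [-3.141, 0.005, -1.899]
force: [-2.5, 0.6, 3.6]
width: 0.0006
go mm [-1.4, 0.1, 3.7] rot [-0.004, 0.002, -0.005] w 0.0006 F [-2.5, 0.6, 3.6] t 15.3 q6 0.79
```

Pressed to 0.110, 11 mm under the lips. Next up, and on to the biscuit at (0.615, 0.249).

```bash
python3 -m jog '[[0,0,40,0,0,0],[0,0,50,0,0,0],[-10,40,20,0,0,0],[0,45,0,0,0,0],[0,45,0,0,0,0],[0,45,0,0,0,0],[0,45,0,0,0,0],[0,0,0,0,0,0]]' 1
python3 - <<'E'
from h import *
im,C=grab("top"); cv2.imwrite("pics/t4c.png",cv2.resize(im[170:330,100:420],None,fx=2.5,fy=2.5))
for b in biscuits(im,C): print(*map(float,b), np.round(onz(C,b[0],b[1],.121)[:2],4))
corr(.615,.249,.06)
E
```

```text
t: 16.1
eef_pos: [0.4771, 0.2562, 0.2212]
ee_rot: [3.136, 0.003, -1.906]
force: [-0.3, -0.5, -0.5]
width: 0.0587
184.0 277.0 409.5 0.4372 0.3525 0.019 [0.4334 0.3284]
325.0 252.0 495.0 0.4974 0.0333 0.019 [0.4896 0.0329]
232.0 200.0 545.5 0.6149 0.2486 0.019 [0.5982 0.2319]
go mm [138.4, -5.2, -161.0] rot [-0.004, -0.005, 0.003] w 0.0629 F [-0.4, 0.4, -0.5] t 16.15 q6 0.39
```

View pics/t4c.png

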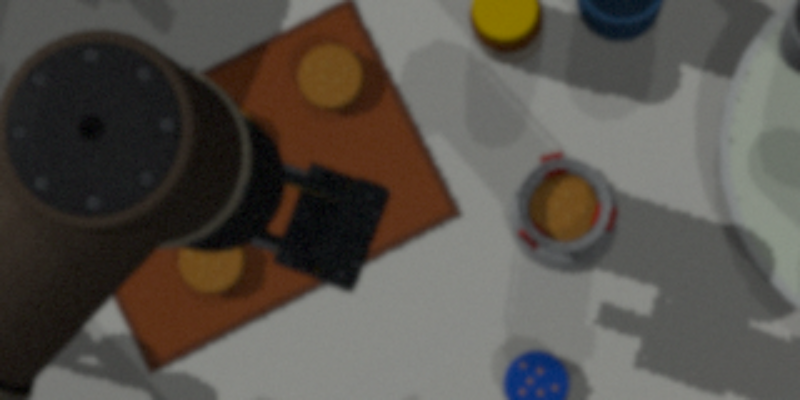

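The stack looks the same as after the first biscuit, so the second is caught. The target biscuit is unmoved at crop (330,75).

```bash
python3 -m jog '[[40,0,-20,0,0,0],[40,-2,-40,0,0,0],[40,-2,-50,0,0,0],[15,0,-20,0,0,0],[0,0,0,0,0,0],[0,0,0,0,0,0]]' 1
python3 -c "
from h import *
corr(.615,.249,.0105)"
```

```text
t: 16.75
eef_pos: [0.6023, 0.2458, 0.0989]
ee_rot: [3.134, 0.002, -1.907]
force: [0.7, 0.0, 1.6]
width: 0.0876
go mm [12.7, 3.2, -88.4] rot [-0.004, -0.007, 0.003] w 0.0876 F [0.7, 0.0, 1.6] t 16.75 q6 0.56
```

```bash
python3 -m jog '[[12,3,-35,0,0,0],[0,0,-35,0,0,0],[0,0,-10,0,0,0],[0,0,-3,0,0,0],[0,0,0,0,0,0]]'
python3 -c "
from h import *
corr(.615,.249,.0105)"
```

```text
t: 17.25
eef_pos: [0.6153, 0.2494, 0.0225]
ee_rot: [3.14, 0.009, -1.906]
force: [0.0, 0.2, 0.3]
width: 0.0875
go mm [-0.3, -0.4, -12.0] rot [-0.01, 0.001, 0.002] w 0.0875 F [0.0, 0.2, 0.3] t 17.25 q6 0.57
```

```bash
python3 -m jog '[[0,0,-9,-0.01,0,0],[0,0,-4,0,0,0],[0,0,0,0,0,0]]'
python3 -m jog '[[0,0,-1,0,0,0],[0,0,-1,0,0,0],[0,0,-1,0,0,0],[0,0,-1,0,0,0],[0,0,0,0,0,0]]' 0 15
python3 -m jog '[[0,0,50,0,0,0],[0,0,50,0,0,0],[0,0,50,0,0,0],[-30,-40,30,0,0,0],[-30,-40,0,0,0,0],[-30,-40,0,0,0,0],[-28,-40,0,0,0,0],[0,-40,0,0,0,0],[0,-10,0,0,0,0],[0,0,0,0,0,0]]'
python3 -c "
from h import *
corr(.490,.0305,.155)"
```

```text
t: 17.55
eef_pos: [0.617, 0.2511, 0.0135]
ee_rot: [-3.136, 0.005, -1.905]
force: [-0.1, -0.0, 0.6]
width: 0.0878
t: 18.05
eef_pos: [0.6176, 0.2515, 0.0104]
ee_rot: [-3.135, 0.006, -1.905]
force: [0.1, -0.2, 0.3]
width: 0.0594
t: 19.05
eef_pos: [0.4974, 0.0406, 0.19]
ee_rot: [-3.134, 0.005, -1.903]
force: [-0.2, 0.7, -1.0]
width: 0.0591
go mm [-7.4, -10.1, -35.0] rot [-0.002, 0.009, -0.001] w 0.0591 F [-0.2, 0.7, -1.0] t 19.05 q6 0.76
```

```bash
python3 -m jog '[[-6,-10,-18,0,0.01,0],[0,0,-17,0,0,0],[0,0,0,0,0,0]]'
python3 -c "
from h import *
corr(.4915,.030,.140)"
```

```text
t: 19.35
eef_pos: [0.4929, 0.0319, 0.155]
ee_rot: [3.141, 0.004, -1.904]
force: [-0.6, 0.1, -0.4]
width: 0.0595
go mm [-1.4, -1.9, -15.0] rot [-0.004, 0.001, 0.0] w 0.0595 F [-0.6, 0.1, -0.4] t 19.35 q6 0.78
```

```bash
python3 -m jog '[[-1,-2,-10,0,0,0],[0,0,-4,0,0,0],[0,0,0,0,0,0]]'
python3 -m jog '[[0,0,0,0,0,0],[0,0,0,0,0,0],[0,0,0,0,0,0]]' 1
python3 -m jog '[[0,0,20,0,0,0],[0,0,15,0,0,0]]'
python3 -m jog '[[0,0,0,0,0,0],[0,0,0,0,0,0],[0,0,0,0,0,0],[0,0,0,0,0,0],[0,0,0,0,0,0],[0,0,0,0,0,0],[0,0,0,0,0,0],[0,0,0,0,0,0],[0,0,0,0,0,0],[0,0,0,0,0,0],[0,0,0,0,0,0],[0,0,0,0,0,0]]' 0 20
python3 -c "
from h import *
corr(.490,.0305,.15)"
```

```text
t: 19.65
eef_pos: [0.4935, 0.0315, 0.141]
ee_rot: [-3.14, 0.004, -1.902]
force: [-0.2, -0.8, 3.6]
width: 0.0592
t: 19.95
eef_pos: [0.4942, 0.0323, 0.1417]
ee_rot: [-3.14, 0.005, -1.902]
force: [0.5, -0.2, 0.5]
width: 0.0778
t: 20.15
eef_pos: [0.4928, 0.0319, 0.1759]
ee_rot: [3.14, 0.002, -1.902]
force: [0.6, -0.8, 0.5]
width: 0.0867
t: 21.35
eef_pos: [0.4926, 0.0319, 0.1751]
ee_rot: [3.14, 0.003, -1.902]
force: [-0.0, -0.4, -0.2]
width: 0.0011
go mm [-2.6, -1.4, -25.1] rot [-0.003, -0.0, -0.002] w 0.0011 F [-0.0, -0.4, -0.2] t 21.35 q6 0.78
```

```bash
python3 -m jog '[[-2,-1,-20,0,0,0],[-1,0,-8,0,0,0],[-1,0,-8,0,0,0],[0,0,-6,0,0,0]]'
python3 -m jog '[[-1,0,-6,0,0,0],[-1,0,-6,0,0,0],[-1,0,-6,0,0,0]]'
python3 -m jog '[[-1,0,-5,0,0,0],[0,0,-2,0,0,0]]'
python3 -c "
from h import *
corr(.490,.0305,.1115)"
```

```text
t: 21.75
eef_pos: [0.4899, 0.0307, 0.1363]
ee_rot: [-3.139, 0.003, -1.9]
force: [-0.8, -0.4, 5.7]
width: 0.0001
t: 22.05
eef_pos: [0.4903, 0.031, 0.1216]
ee_rot: [-3.132, 0.006, -1.898]
force: [-0.8, -1.8, 6.4]
width: 0.0004
t: 22.25
eef_pos: [0.4905, 0.0309, 0.1154]
ee_rot: [-3.13, 0.006, -1.897]
force: [-0.9, -1.5, 4.3]
width: 0.0005
go mm [-0.5, -0.4, -3.9] rot [-0.002, 0.013, -0.007] w 0.0005 F [-0.9, -1.5, 4.3] t 22.25 q6 0.77
```

```bash
python3 -m jog '[[0,0,-4,0,0.01,0],[0,0,-2,0,0,0]]'
python3 -m jog '[[0,0,40,0,0,0],[0,0,50,0,0,0],[-10,40,20,0,0,0],[0,45,0,0,0,0],[0,45,0,0,0,0],[0,45,0,0,0,0],[0,45,0,0,0,0],[0,0,0,0,0,0]]' 1
python3 - <<'E'
from h import *
im,C=grab("top"); cv2.imwrite("pics/t5c.png",cv2.resize(im[170:330,100:420],None,fx=2.5,fy=2.5))
for b in biscuits(im,C): print(*map(float,b), np.round(onz(C,b[0],b[1],.121)[:2],4))
corr(.557,.343,.06)
E
```

```text
t: 22.45
eef_pos: [0.4904, 0.0309, 0.1096]
ee_rot: [-3.14, 0.002, -1.897]
force: [-1.3, -0.9, 4.5]
width: 0.0006
t: 23.25
eef_pos: [0.477, 0.2585, 0.2211]
ee_rot: [3.138, 0.004, -1.904]
force: [-0.7, -0.4, -0.7]
width: 0.0587
184.0 277.0 413.0 0.4372 0.3522 0.019 [0.4334 0.3284]
325.0 252.0 499.5 0.498 0.0334 0.019 [0.4896 0.0329]
go mm [80.4, 86.3, -160.9] rot [-0.004, -0.003, 0.001] w 0.0628 F [0.4, -0.5, -0.2] t 23.3 q6 0.39
```

```bash
python3 -m jog '[[27,29,-20,0,0,0],[27,29,-30,0,0,0],[27,29,-20,0,0,0],[0,0,0,0,0,0],[0,0,0,0,0,0]]' 1
cat >> h.py <<'E'
def wbis(im,C,amin=2000):
    hsv=cv2.cvtColor(cv2.GaussianBlur(im,(7,7),0),cv2.COLOR_BGR2HSV); m=cv2.inRange(hsv,(13,100,40),(25,255,255))
    m[290:]=0; m=cv2.morphologyEx(m,cv2.MORPH_OPEN,np.ones((5,5)))
    for c in cv2.findContours(m,cv2.RETR_EXTERNAL,cv2.CHAIN_APPROX_NONE)[0]:
        (u,v),r=cv2.minEnclosingCircle(c)
        if cv2.contourArea(c)>amin: print("wrist",round(u),round(v),round(r),np.round(onz(C,u,v,.019),4))
E
python3 - <<'E'
from h import *
corr(.557,.343,.0105)
im,C=grab("wrist","w4"); wbis(im,C)
im,C=grab("top")
for b in biscuits(im,C): print(*map(float,b))
E
```

```text
t: 23.8
eef_pos: [0.5595, 0.3436, 0.1461]
ee_rot: [3.135, 0.002, -1.906]
force: [-0.7, -0.4, -0.1]
width: 0.0874
go mm [-2.5, -0.6, -135.6] rot [-0.004, -0.006, 0.002] w 0.0874 F [-0.7, -0.4, -0.1] t 23.8 q6 0.4
wrist 319 228 40 [0.5574 0.343  0.019 ]
184.0 274.0 574.5 0.4444 0.3527 0.019
325.0 252.0 503.5 0.4974 0.0332 0.019
```

```bash
python3 -m jog '[[-2,0,-40,0,0,0],[0,0,-45,0,0,0],[0,0,-35,0,0,0],[0,0,-10,0,0,0],[0,0,0,0,0,0]]'
python3 -c "
from h import *
corr(.557,.343,.0105)"
```

```text
t: 24.4
eef_pos: [0.5584, 0.3419, 0.0234]
ee_rot: [-3.141, 0.016, -1.907]
force: [-0.1, -0.0, 0.2]
width: 0.0876
go mm [-1.4, 1.1, -12.9] rot [-0.015, 0.005, 0.003] w 0.0876 F [-0.1, -0.0, 0.2] t 24.4 q6 0.4
```

```bash
python3 -m jog '[[-2,0,-9,-0.015,0.005,0],[-1,-1,-4,0,0,0],[0,0,0,0,0,0]]'
python3 -m jog '[[0,0,-1,0,0,0],[0,0,-1,0,0,0],[0,0,-1,0,0,0],[0,0,-1,0,0,0],[0,0,0,0,0,0]]' 0 15
python3 -m jog '[[0,0,50,0,0,0],[0,0,50,0,0,0],[0,0,50,0,0,0],[-10,-40,30,0,0,0],[-10,-43,0,0,0,0],[-10,-43,0,0,0,0],[-10,-43,0,0,0,0],[-10,-43,0,0,0,0],[-10,-43,0,0,0,0],[-5,-40,0,0,0,0],[0,0,0,0,0,0]]'
python3 -c "
from h import *
corr(.490,.0305,.155)"
```

```text
t: 24.7
eef_pos: [0.5574, 0.3425, 0.0152]
ee_rot: [-3.137, 0.005, -1.907]
force: [-0.6, 0.2, -0.3]
width: 0.0873
t: 25.2
eef_pos: [0.5585, 0.3438, 0.0137]
ee_rot: [-3.136, 0.009, -1.906]
force: [-0.4, 0.8, -0.6]
width: 0.0591
t: 26.3
eef_pos: [0.4878, 0.0397, 0.1973]
ee_rot: [-3.134, 0.007, -1.903]
force: [-0.6, 0.0, -0.2]
width: 0.0592
go mm [2.2, -9.2, -42.3] rot [-0.004, 0.009, -0.001] w 0.0592 F [-0.6, 0.0, -0.2] t 26.3 q6 0.75
```

Offset tip to underside is about 10.5 mm this time, so I'll release at about 0.142.

```bash
python3 -m jog '[[2,-9,-20,0,0.01,0],[0,0,-20,0,0,0],[0,0,0,0,0,0]]'
python3 -c "
from h import *
corr(.4905,.0305,.142)"
```

```text
t: 26.6
eef_pos: [0.4902, 0.0293, 0.1578]
ee_rot: [-3.141, 0.006, -1.907]
force: [0.1, 0.5, -0.0]
width: 0.0593
go mm [0.3, 1.2, -15.8] rot [-0.006, 0.002, 0.003] w 0.0593 F [0.1, 0.5, -0.0] t 26.6 q6 0.78
```

```bash
python3 -m jog '[[0,1,-10,0,0,0],[0,0,-5,0,0,0],[0,0,0,0,0,0]]'
python3 -m jog '[[0,0,0,0,0,0],[0,0,0,0,0,0],[0,0,0,0,0,0]]' 1
python3 -m jog '[[0,0,20,0,0,0],[0,0,15,0,0,0]]'
python3 -m jog '[[0,0,0,0,0,0],[0,0,0,0,0,0],[0,0,0,0,0,0],[0,0,0,0,0,0],[0,0,0,0,0,0],[0,0,0,0,0,0],[0,0,0,0,0,0],[0,0,0,0,0,0],[0,0,0,0,0,0],[0,0,0,0,0,0],[0,0,0,0,0,0],[0,0,0,0,0,0]]' 0 20
python3 -c "
from h import *
corr(.490,.0305,.15)"
```

```text
t: 26.9
eef_pos: [0.4911, 0.0315, 0.143]
ee_rot: [-3.14, 0.007, -1.905]
force: [-0.4, 0.4, 0.1]
width: 0.0594
t: 27.2
eef_pos: [0.4919, 0.0324, 0.144]
ee_rot: [-3.139, 0.008, -1.904]
force: [0.1, -1.1, -0.8]
width: 0.0776
t: 27.4
eef_pos: [0.4908, 0.0321, 0.1786]
ee_rot: [-3.141, 0.006, -1.904]
force: [0.3, 0.4, 0.4]
width: 0.087
t: 28.6
eef_pos: [0.4908, 0.0322, 0.1782]
ee_rot: [-3.141, 0.006, -1.904]
force: [0.2, 0.3, -0.2]
width: 0.0013
go mm [-0.8, -1.7, -28.2] rot [-0.006, 0.003, 0.0] w 0.0013 F [0.2, 0.3, -0.2] t 28.6 q6 0.78
```

```bash
python3 -m jog '[[-1,-2,-23,0,0,0],[-1,0,-8,0,0,0],[-1,0,-8,0,0,0],[0,0,-6,0,0,0]]'
python3 -m jog '[[-1,0,-6,0,0,0],[-1,0,-6,0,0,0],[-1,0,-6,0,0,0]]'
python3 -m jog '[[-1,0,-6,0,0.01,0],[0,0,-4,0,0,0],[0,0,-2,0,0,0]]'
python3 -c "
from h import *
corr(.490,.0305,.1105)"
```

```text
t: 29.0
eef_pos: [0.4909, 0.0308, 0.1353]
ee_rot: [-3.134, 0.009, -1.902]
force: [0.1, -0.4, 4.4]
width: 0.0004
t: 29.3
eef_pos: [0.4908, 0.0309, 0.12]
ee_rot: [-3.129, 0.011, -1.9]
force: [0.4, -2.3, 4.2]
width: 0.0001
t: 29.6
eef_pos: [0.4911, 0.0308, 0.1095]
ee_rot: [-3.135, 0.008, -1.899]
force: [-2.2, -0.8, 5.1]
width: 0.0002
go mm [-1.1, -0.3, 1.0] rot [-0.005, 0.008, -0.005] w 0.0002 F [-2.2, -0.8, 5.1] t 29.6 q6 0.78
```

Now the last biscuit (0.4444, 0.3527).

```bash
python3 -m jog '[[0,0,40,0,0,0],[0,0,50,0,0,0],[-10,40,20,0,0,0],[-5,45,0,0,0,0],[-5,45,0,0,0,0],[-5,45,0,0,0,0],[-5,45,0,0,0,0],[-5,45,-20,0,0,0],[-5,40,-30,0,0,0],[0,0,-20,0,0,0],[0,0,0,0,0,0],[0,0,0,0,0,0]]' 1
python3 - <<'E'
from h import *
corr(.4444,.3527,.0105)
im,C=grab("wrist","w5"); wbis(im,C)
im,C=grab("top")
for b in biscuits(im,C): print(*map(float,b))
E
```

```text
t: 30.8
eef_pos: [0.4464, 0.3471, 0.1539]
ee_rot: [-3.135, 0.015, -1.903]
force: [-0.5, 0.1, 0.8]
width: 0.0861
go mm [-2.0, 5.6, -143.4] rot [-0.012, 0.011, -0.001] w 0.0861 F [-0.5, 0.1, 0.8] t 30.8 q6 0.23
wrist 314 230 38 [0.4441 0.3528 0.019 ]
177.0 274.0 218.5 0.4447 0.3685 0.019
325.0 252.0 498.5 0.4978 0.0334 0.019
```

```bash
python3 -m jog '[[-2,5,-45,-0.01,0.01,0],[0,0,-45,0,0,0],[0,0,-35,0,0,0],[0,0,-10,0,0,0],[0,0,0,0,0,0]]'
python3 -c "
from h import *
corr(.4444,.3527,.0105)"
```

```text
t: 31.4
eef_pos: [0.4502, 0.3531, 0.0255]
ee_rot: [-3.136, 0.019, -1.908]
force: [0.2, 0.5, 0.2]
width: 0.0878
go mm [-5.8, -0.4, -15.0] rot [-0.016, 0.012, 0.004] w 0.0878 F [0.2, 0.5, 0.2] t 31.4 q6 0.22
```

```bash
python3 -m jog '[[-6,0,-10,-0.015,0.01,0],[0,0,-5,0,0,0],[0,0,0,0,0,0]]'
python3 -m jog '[[0,0,-1,0,0,0],[-1,0,-1,0,0,0],[0,0,-1,0,0,0],[0,0,-1,0,0,0],[0,0,0,0,0,0]]' 0 15
python3 -m jog '[[0,0,50,0,0,0],[0,0,50,0,0,0],[0,0,50,0,0,0],[6,-40,30,0,0,0],[6,-44,0,0,0,0],[6,-44,0,0,0,0],[7,-44,0,0,0,0],[7,-44,0,0,0,0],[7,-44,0,0,0,0],[5,-44,0,0,0,0],[0,0,0,0,0,0]]'
python3 -c "
from h import *
corr(.490,.0305,.155)"
```

```text
t: 31.7
eef_pos: [0.4461, 0.3552, 0.0144]
ee_rot: [-3.138, 0.007, -1.909]
force: [0.1, 1.1, 0.2]
width: 0.0877
t: 32.2
eef_pos: [0.4458, 0.3567, 0.0126]
ee_rot: [-3.137, 0.012, -1.908]
force: [0.3, 0.0, 0.4]
width: 0.0593
t: 33.3
eef_pos: [0.4881, 0.0422, 0.1986]
ee_rot: [-3.133, 0.011, -1.904]
force: [0.4, 0.6, 0.4]
width: 0.0593
go mm [1.9, -11.7, -43.6] rot [-0.008, 0.011, -0.0] w 0.0593 F [0.4, 0.6, 0.4] t 33.3 q6 0.75
```

```bash
python3 -m jog '[[2,-11,-20,-0.01,0.01,0],[0,0,-20,0,0,0],[0,0,0,0,0,0]]'
python3 -c "
from h import *
corr(.4905,.0305,.141)"
```

```text
t: 33.6
eef_pos: [0.4904, 0.029, 0.1586]
ee_rot: [-3.138, -0.0, -1.908]
force: [-1.2, 0.4, -0.1]
width: 0.0594
go mm [0.1, 1.5, -17.6] rot [0.001, 0.004, 0.004] w 0.0594 F [-1.2, 0.4, -0.1] t 33.6 q6 0.77
```

```bash
python3 -m jog '[[0,1,-11,0,0,0],[0,0,-6,0,0,0],[0,0,0,0,0,0]]'
python3 -m jog '[[0,0,0,0,0,0],[0,0,0,0,0,0],[0,0,0,0,0,0]]' 1
python3 -m jog '[[0,0,20,0,0,0],[0,0,15,0,0,0]]'
python3 -m jog '[[0,0,0,0,0,0],[0,0,0,0,0,0],[0,0,0,0,0,0],[0,0,0,0,0,0],[0,0,0,0,0,0],[0,0,0,0,0,0],[0,0,0,0,0,0],[0,0,0,0,0,0],[0,0,0,0,0,0],[0,0,0,0,0,0],[0,0,0,0,0,0],[0,0,0,0,0,0]]' 0 20
python3 -c "
from h import *
corr(.490,.0305,.15)"
```

```text
t: 33.9
eef_pos: [0.491, 0.0311, 0.1417]
ee_rot: [-3.137, 0.001, -1.907]
force: [0.1, -0.2, -0.5]
width: 0.0594
t: 34.2
eef_pos: [0.4918, 0.0321, 0.1428]
ee_rot: [-3.135, 0.002, -1.905]
force: [0.2, -0.0, -0.2]
width: 0.0777
t: 34.4
eef_pos: [0.4907, 0.0318, 0.1774]
ee_rot: [-3.138, -0.001, -1.905]
force: [0.3, 0.8, -0.1]
width: 0.087
t: 35.6
eef_pos: [0.4908, 0.0319, 0.1771]
ee_rot: [-3.137, 0.0, -1.905]
force: [0.1, -1.1, 0.2]
width: 0.0014
go mm [-0.8, -1.4, -27.1] rot [0.001, 0.004, 0.001] w 0.0014 F [0.1, -1.1, 0.2] t 35.6 q6 0.77
```

```bash
python3 -m jog '[[-1,-2,-22,0,0,0],[-1,0,-8,0,0,0],[-1,0,-8,0,0,0],[0,0,-6,0,0,0]]'
python3 -m jog '[[-1,0,-6,0,0,0],[-1,0,-6,0,0,0],[-1,0,-6,0,0,0]]'
python3 -m jog '[[-1,0,-6,0,0.01,0],[0,0,-4,0,0,0],[0,0,-2,0,0,0]]'
python3 -c "
from h import *
corr(.490,.0305,.1105)"
```

```text
t: 36.0
eef_pos: [0.491, 0.0306, 0.1353]
ee_rot: [-3.13, 0.004, -1.903]
force: [-0.6, -0.5, 7.7]
width: 0.0003
t: 36.3
eef_pos: [0.4909, 0.0308, 0.1202]
ee_rot: [-3.125, 0.005, -1.901]
force: [-0.2, -0.9, 6.0]
width: 0.0005
t: 36.6
eef_pos: [0.4917, 0.0307, 0.1103]
ee_rot: [-3.131, 0.002, -1.899]
force: [-2.2, 1.1, 7.0]
width: 0.0002
go mm [-1.7, -0.2, 0.2] rot [0.002, 0.011, -0.005] w 0.0002 F [-2.2, 1.1, 7.0] t 36.6 q6 0.77
```

Now withdraw, check the stack, and measure the cup and box while logging joint states to get the wrist geometry.

```bash
cat >> h.py <<'E'
import json
def log():
    s=status.get_state(); open("log.jsonl","a").write(json.dumps([list(map(float,s[k])) for k in("q","eef_pos","ee_rot")])+"\n")
E
echo '[[1.52607956,0.359316577,0.0111787673,-2.71296435e-04,-1.22409841,-0.288108278],[0.22042372,0.63755368,0.22573455],[-3.14142803,-1.45302080e-03,-1.90371386]]'>log.jsonl
python3 -c "from h import *;log()"
python3 -m jog '[[0,0,45,0,0,0],[0,0,50,0,0,0],[0,0,50,0,0,0],[-20,0,50,0,0,0],[-40,0,20,0,0,0],[0,0,0,0,0,0]]' 1
python3 - <<'E'
from h import *
log()
im,C=grab("scene","s2")
im,C=grab("top","t6")
for b in biscuits(im,C): print(*map(float,b))
hsv=cv2.cvtColor(cv2.GaussianBlur(im,(3,3),0),cv2.COLOR_BGR2HSV); m=cv2.inRange(hsv,(35,150,25),(50,255,255))
c=max(cv2.findContours(m,cv2.RETR_EXTERNAL,cv2.CHAIN_APPROX_NONE)[0],key=cv2.contourArea)
q=cv2.approxPolyDP(c,4,True)[:,0]; print(q.tolist())
for u,v in q: print(np.round(onz(C,u,v,.074),3))
cup=cv2.inRange(im,(0,0,0),(30,30,30)); n,_,s,cc=cv2.connectedComponentsWithStats(cup[220:300,400:480])
for i in range(1,n):
  if s[i,4]>50: print("cup",s[i],cc[i]+[400,220])
E
```

```text
t: 37.2
eef_pos: [0.4302, 0.0292, 0.3279]
ee_rot: [-3.132, -0.001, -1.901]
force: [0.7, 0.5, -0.2]
width: 0.0431
[[498, 206], [477, 223], [466, 264], [531, 282], [542, 243], [536, 234], [561, 225]]
[ 0.599 -0.345  0.074]
[ 0.561 -0.298  0.074]
[ 0.471 -0.273  0.074]
[ 0.434 -0.413  0.074]
[ 0.519 -0.439  0.074]
[ 0.538 -0.426  0.074]
[ 0.559 -0.481  0.074]
cup [ 26  25  29  27 450] [441.04       258.33111111]
```

```bash
python3 - <<'E'
import cv2,numpy as np
a=cv2.imread("pics/s2.png")[170:470,130:450]; b=cv2.imread("pics/t6.png")[180:330,290:570]
a=cv2.resize(a,None,fx=1.25,fy=1.25); b=cv2.resize(b,None,fx=1.42,fy=1.42)
h=max(a.shape[0],b.shape[0]); o=np.zeros((h,a.shape[1]+b.shape[1],3),np.uint8); o[:a.shape[0],:a.shape[1]]=a; o[:b.shape[0],a.shape[1]:]=b
cv2.imwrite("pics/m1.png",o); print(o.shape)
E
```

```text
(375, 798, 3)
```

View pics/m1.png

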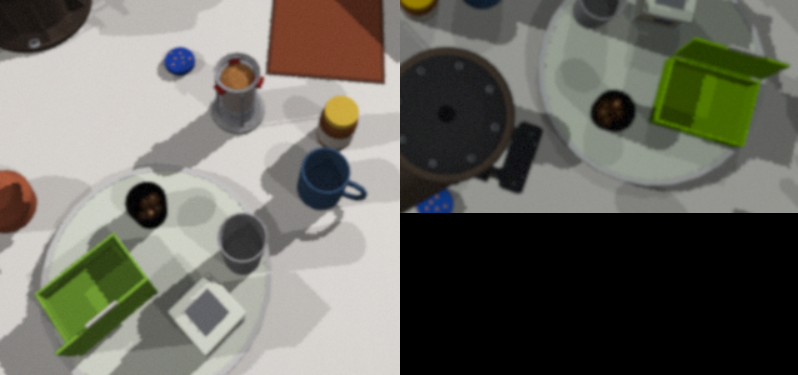

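The stack's top biscuit sits under the lips in the scene view at (238,75), and the lid stands open. The cup is at top-crop (612,110). There's an odd lateral arm offset, so let me look at the joint logs to plan the tilt.

```bash
python3 -c "
import json
for l in open('log.jsonl'): print([[round(x,3) for x in a] for a in json.loads(l)])"
python3 -m jog '[[0,-30,0,-0.14,0,0],[0,-30,0,-0.14,0,0],[0,0,0,0,0,0]]' 1
python3 -c "
from h import *
log();s=status.get_state();print(s['q'],s['eef_pos'],s['ee_rot'])"
python3 -m jog '[[0,0,0,0,0.14,0],[0,0,0,0,0.14,0],[0,0,0,0,0,0]]' 1
python3 -c "
from h import *
log();s=status.get_state();print(s['q'],s['eef_pos'],s['ee_rot'])"
```

```text
[[1.526, 0.359, 0.011, -0.0, -1.224, -0.288], [0.22, 0.638, 0.226], [-3.141, -0.001, -1.904]]
[[0.468, 0.166, -0.553, 0.009, -0.843, 0.769], [0.492, 0.031, 0.11], [-3.131, 0.002, -1.899]]
[[0.536, -0.12, -0.319, 0.008, -1.367, 0.703], [0.43, 0.029, 0.328], [-3.132, -0.001, -1.901]]
t: 37.6
eef_pos: [0.4323, -0.0321, 0.3233]
ee_rot: [-3.041, -0.278, -1.914]
force: [-1.1, 0.8, 0.2]
width: 0.0753
[ 0.61727181 -0.09200803 -0.43658748  0.2446952  -1.40326248  0.56203181] [ 0.43229223 -0.03209536  0.32330454] [-3.04096775 -0.27806912 -1.91387292]
t: 37.9
eef_pos: [0.4313, -0.0289, 0.3197]
ee_rot: [2.941, -0.353, -1.815]
force: [-0.2, -0.1, -1.3]
width: 0.0875
[ 0.50317982  0.10111205 -0.22969612  0.11347041 -1.6281981   0.77210229] [ 0.43132342 -0.02889148  0.31967132] [ 2.94084161 -0.35293869 -1.81461885]
```

```bash
cat > fk.py <<'E'
import numpy as np, json
from scipy.optimize import least_squares
from scipy.spatial.transform import Rotation as R
D=[json.loads(l) for l in open("log.jsonl")]
Rx=lambda a:R.from_euler("x",a); Ry=lambda a:R.from_euler("y",a); Rz=lambda a:R.from_euler("z",a)
def rots(q,s4,s6):
    f=Rz(q[0])*Ry(q[1]-q[2]); w=f*Rx(s4*q[3])*Ry(-q[4]); return f,w,w*Rx(s6*q[5])
def fk(q,p):
    f,w,t=rots(q,S4,S6)
    el=Rz(q[0]).apply([p[0]+p[1]*np.sin(q[1]),p[6],p[2]+p[1]*np.cos(q[1])])
    wr=el+f.apply([p[3],0,p[4]]); return wr+w.apply([p[5],0,0]), t*N, wr
best=None
for S4 in(1,-1):
  for S6 in(1,-1):
    Ns=[rots(d[0],S4,S6)[2].inv()*R.from_euler("xyz",d[2]) for d in D]
    Nm=R.concatenate(Ns).mean(); e=max((Nm.inv()*n).magnitude() for n in Ns)
    if best is None or e<best[0]: best=(e,S4,S6,Nm)
e,S4,S6,N=best
r=least_squares(lambda p:np.ravel([fk(d[0],p)[0]-d[1] for d in D]),[.0,.45,.4,.45,.04,.3,-.19]); P=r.x
if __name__=="__main__":
    print("rot err",e,S4,S6,N.as_matrix().round(2).tolist(),"P",P.round(4),"res mm",(abs(r.fun).max()*1e3).round(2))
LO=np.array([-3.07,-1.43,-1.02,-3.03,-3.05,-3.03]);HI=np.array([3.07,2.12,1.25,1.67,0,3.03])
def ik(pos,rot,q0):
    def f(q):
        p,t,_=fk(q,P); return np.r_[(p-pos)*5,(t.inv()*rot).as_rotvec()]
    s=least_squares(f,np.clip(q0,LO+.01,HI-.01),bounds=(LO,HI)); return s.x,np.abs(s.fun).max()
E
python3 fk.py
```

```text
rot err 2.4715908434211373e-09 -1 -1 [[-0.0, 0.0, 1.0], [0.0, 1.0, -0.0], [-1.0, 0.0, -0.0]] P [-0.0161  0.5899  0.2057  0.4802  0.0149  0.3672 -0.1912] res mm 29.7
```

```bash
sed -i 's/w.apply(\[p\[5\],0,0\])/w.apply([p[5],p[7],p[8]])/; s/,\.3,-\.19\])/,.3,-.1,-.1,0])/' fk.py; python3 fk.py; sed -i 's/,p\[8\]\])/,0])/' fk.py; python3 fk.py
```

```text
rot err 2.4715908434211373e-09 -1 -1 [[-0.0, 0.0, 1.0], [0.0, 1.0, -0.0], [-1.0, 0.0, -0.0]] P [ 0.      0.6016  0.1988  0.4636 -0.      0.378   0.     -0.1918  0.    ] res mm 0.0
rot err 2.4715908434211373e-09 -1 -1 [[-0.0, 0.0, 1.0], [0.0, 1.0, -0.0], [-1.0, 0.0, -0.0]] P [-0.      0.6016  0.1988  0.4636  0.      0.378  -0.     -0.1918  0.    ] res mm 0.0
```

The kinematics are now exact: L2 0.602, forearm 0.464, tool 0.378 with a 0.192 side offset. I'll search a side-tilted cup grasp plus a tip that stays in joint range and clear of things.

```bash
cat > plan.py <<'E'
from fk import *
import itertools
B=np.array([.503,-.356,.024]); xb=np.array([.967,-.255,0]); yb=np.array([.255,.967,0]); CUP=np.array([.482,-.2155,.024])
d=np.radians
def Rg(az,a):  # tool z: heading az, dipping a; tool y horizontal-perp => jaws horizontal, camera (-y) up
    z=np.array([np.cos(az)*np.cos(a),np.sin(az)*np.cos(a),-np.sin(a)]); x=np.cross(np.array([0,0,1.]),z); x/=np.linalg.norm(x)
    x=-x; y=np.cross(z,x)
    if y[2]>0: x,y=-x,-y
    return R.from_matrix(np.c_[x,y,z])
pts=np.array([[sx*.068,sy*.011,-s] for sx in(1,-1) for sy in(1,-1) for s in(0,.06)]+[[sx*.0965,sy*.039,-s] for sx in(1,-1) for sy in(1,-1) for s in(.066,.2)]+[[0,sy*.06,-.32] for sy in(-1,1)])
GH=.040  # grasp height over cup foot
if __name__=="__main__":
  q0=np.array(D[-1][0]); out=[]
  for az,a in itertools.product(d([-150,-120,-90,-60,-30,0,30]),d([20,35,50])):
    Rq=Rg(az,a); g=CUP+[0,0,GH]; tcp=g+Rq.apply([0,0,.019])
    q,e=ik(tcp,Rq,q0)
    if e>.01: continue
    W=fk(q,P)[2]; bp=tcp+Rq.apply(pts)
    if bp[:,2].min()<.03 or W[2]<.2: continue
    ug=Rq.inv().apply([0,0,1]); 
    for psi,al in itertools.product(d(range(-90,91,30)),d(range(0,360,30))):
      qq=q.copy(); ok=True; need=[]; 
      tilt=[]
      for th in d([0,30,60,90,115,135]):
        Rt=R.from_rotvec(th*np.array([-np.sin(al),np.cos(al),0]))*Rz(psi)*Rq
        mz=.0; M=np.array([*(B[:2]),.19]); u=Rt.apply(ug); tc=M-u*(.062-GH)+Rt.apply([0,0,.019])
        qq,e=ik(tc,Rt,qq)
        if e>.01: ok=False;break
        p=tc+Rt.apply(pts); W=fk(qq,P)[2]
        X=(p-B)@xb; Y=(p-B)@yb
        low=p[:,2].min()-.085
        bad=(X>.03)&(abs(Y)<.09); l2=(p[bad,2]-.205).min() if bad.any() else 1
        far=(X>.08); l3=(p[far,2]-.15).min() if far.any() else 1
        need.append(min(low,l2,l3,W[2]-.08-.14))
      if ok: out.append((.19-min(need),np.degrees([az,a,psi,al]).round(),qq.round(2)))
  out.sort(key=lambda o:o[0])
  for o in out[:12]: print(round(o[0],3),*o[1:])
  print(len(out))
E
time python3 plan.py
```

```text
0.229 [-120.   35.   90.  270.] [-1.13  0.8   0.05 -1.43 -1.89  1.42]
0.229 [-120.   35.   90.  300.] [-0.81  0.95  0.61 -1.05 -2.36  0.97]
0.229 [-120.   35.   90.  330.] [-0.39  1.06  0.66 -0.24 -2.55  1.34]
0.234 [-120.   35.  -60.  180.] [-1.22  0.42 -0.47 -1.74 -1.21  0.89]
0.234 [-150.   35.  -30.  180.] [-1.22  0.42 -0.47 -1.74 -1.21  0.89]
0.234 [-90.  50.  90. 300.] [-0.94  1.06  0.51 -1.42 -2.44  1.17]
0.234 [-90.  50.  90. 330.] [-0.61  1.15  0.86 -1.07 -2.86  0.92]
0.234 [  0.  50.   0. 300.] [-0.94  1.06  0.51 -1.42 -2.44  1.17]
0.234 [  0.  50.   0. 330.] [-0.61  1.15  0.86 -1.07 -2.86  0.92]
0.245 [-120.   50.  -60.  180.] [-1.29  0.66 -0.5  -1.86 -1.54  1.18]
0.245 [-150.   50.  -30.  180.] [-1.29  0.66 -0.5  -1.86 -1.54  1.18]
0.245 [-90.  50. -90. 180.] [-1.29  0.66 -0.5  -1.86 -1.54  1.18]
174
real	0m42.352s
user	0m42.653s
sys	0m0.116s
```

```bash
sed -e 's/d(\[0,30,60,90,115,135\])/d([0,40,75,100,125])/' -e 's/M=np.array(\[\*(B\[:2\]),.19\])/M=np.array([*(B-.012*xb)[:2],.16])/' -e 's/need.append(min(low,l2,l3,W\[2\]-.08-.14))/th>1.2 and need.append(min(low,l2,l3,W[2]-.08-.10))/' -e 's/\.19-min/.16-min/' -e 's/np.degrees(\[az/np.round(need,3),np.degrees([az/' -e 's/-150,-120,-90,-60,-30,0,30\]/-150,-120,-90,-60,-30,0]/;s/20,35,50\]/35,50]/' plan.py > plan2.py; python3 plan2.py
```

```text
0.196 [ 0.012 -0.004 -0.036] [ 0. 50.  0. 30.] [ 0.06  0.86 -0.46  0.81 -1.73  1.33]
0.196 [ 0.012 -0.004 -0.036] [-90.  50.  90.  30.] [ 0.06  0.86 -0.46  0.81 -1.73  1.33]
0.197 [-0.037 -0.026 -0.019] [-120.   35.   30.  240.] [-1.1   0.59 -0.1  -1.29 -1.51  1.13]
0.197 [-0.037 -0.026 -0.019] [-150.   35.   60.  240.] [-1.1   0.59 -0.1  -1.29 -1.51  1.13]
0.197 [-0.037 -0.026 -0.019] [-150.   35.   30.  210.] [-1.19  0.44 -0.43 -1.63 -1.19  1.29]
0.197 [-0.037 -0.026 -0.019] [-120.   35.    0.  210.] [-1.19  0.44 -0.43 -1.63 -1.19  1.29]
0.197 [-0.037 -0.024 -0.028] [-120.   50.   30.  240.] [-1.13  0.76 -0.01 -1.37 -1.76  1.21]
0.197 [-0.037 -0.024 -0.028] [-90.  50.   0. 240.] [-1.13  0.76 -0.01 -1.37 -1.76  1.21]
0.197 [-0.037 -0.024  0.013] [-150.   50.  -90.  150.] [-1.32  0.67 -0.65 -2.   -1.45  0.92]
0.197 [-0.037 -0.024 -0.015] [-120.   50.    0.  210.] [-1.25  0.66 -0.37 -1.67 -1.49  1.46]
0.197 [-0.037 -0.024 -0.015] [-150.   50.   30.  210.] [-1.25  0.66 -0.37 -1.67 -1.49  1.46]
0.197 [-0.037 -0.024 -0.028] [-150.   50.   60.  240.] [-1.13  0.76 -0.01 -1.37 -1.76  1.21]
180
```

```bash
cat > plan3.py <<'E'
from plan import *
from h import cam,onz
C=cam("top")
for u,v in((498,206),(561,225)):
    for z in(.17,.185,.19):
        p=onz(C,u,v,z)-B; print("lid corner z",z,"box xy",round(p@xb,3),round(p@yb,3))
q0=np.array(D[-1][0]); out=[]
for az,a in itertools.product(d([-105,-90,-75,-60,0]),d([35,50])):
    Rq=Rg(az,a); tcp=CUP+[0,0,GH]+Rq.apply([0,0,.019]); q,e=ik(tcp,Rq,q0)
    bp=tcp+Rq.apply(pts)
    if e>.01 or bp[:,2].min()<.03: continue
    ug=Rq.inv().apply([0,0,1])
    for al in d([225,240,255,270]):
        qq=q.copy(); need=[]
        for th in d([0,25,50,75,100,120]):
            Rt=R.from_rotvec(th*np.array([-np.sin(al),np.cos(al),0]))*Rq
            M=np.array([*(B-.01*xb+.015*yb)[:2],.17]); u=Rt.apply(ug); tc=M-u*(.062-GH)+Rt.apply([0,0,.019])
            qq,e=ik(tc,Rt,qq)
            if e>.01: need.append(-9);break
            p=tc+Rt.apply(pts); X=(p-B)@xb; Y=(p-B)@yb
            low=(p[:,2]-.085).min()
            bad=(X>.043)&(abs(Y)<.085); l2=(p[bad,2]-.2).min() if bad.any() else 1
            need.append(min(low,l2))
        out.append((min(need[3:]+[need[-1]]),np.round(need,3),np.degrees([az,a,al]).round(),qq.round(2)))
out.sort(key=lambda o:-o[0])
for o in out[:8]: print(*o[1:])
E
python3 plan3.py
```

```text
lid corner z 0.17 box xy 0.068 0.058
lid corner z 0.185 box xy 0.064 0.062
lid corner z 0.19 box xy 0.063 0.063
lid corner z 0.17 box xy 0.064 -0.073
lid corner z 0.185 box xy 0.06 -0.067
lid corner z 0.19 box xy 0.059 -0.066
[-0.072 -0.057 -0.037 -0.022 -0.011 -0.005] [-105.   35.  225.] [-1.09  0.43 -0.29 -1.4  -1.25  1.14]
[-0.074 -0.057 -0.037 -0.022 -0.009 -0.007] [-90.  50. 240.] [-1.09  0.69 -0.04 -1.34 -1.68  1.2 ]
[-0.074 -0.057 -0.037 -0.022 -0.009 -0.001] [-105.   50.  225.] [-1.16  0.62 -0.22 -1.47 -1.53  1.29]
[-0.072 -0.064 -0.05  -0.04  -0.029 -0.021] [-105.   35.  240.] [-0.97  0.55  0.01 -1.11 -1.53  0.83]
[-0.074 -0.064 -0.051 -0.04  -0.027 -0.028] [-105.   50.  240.] [-1.04  0.7   0.07 -1.24 -1.75  0.92]
[-0.074 -0.064 -0.051 -0.04  -0.027 -0.028] [-90.  50. 255.] [-0.96  0.78  0.24 -1.14 -1.92  0.89]
[-0.072 -0.072 -0.064 -0.057 -0.047 -0.037] [-105.   35.  255.] [-0.83  0.7   0.29 -0.92 -1.85  0.64]
[-0.074 -0.071 -0.065 -0.058 -0.045 -0.049] [-90.  50. 270.] [-0.81  0.89  0.49 -0.99 -2.2   0.68]
```

```bash
cat > go.py <<'E'
from plan import *
from h import status
def delta(tc,Rt):
    s=status.get_state(); r=(Rt*R.from_euler("xyz",s["ee_rot"]).inv()).as_rotvec()
    print("go mm",((tc-s["eef_pos"])*1e3).round(1).tolist(),"rot",r.round(3).tolist(),"|r|",round(np.linalg.norm(r),2),"w",round(s["width"],4),"F",np.round(s["force"],1),"t",round(s["t"],2))
RG=Rg(d(-90),d(50)); UG=RG.inv().apply([0,0,1]); AL=d(240)
def grasp(back=0,cup=CUP): return cup+[0,0,GH]+RG.apply([0,0,.019-back]),RG
def pour(th,mz,off=(-.010,.015)):
    Rt=R.from_rotvec(d(th)*np.array([-np.sin(AL),np.cos(AL),0]))*RG
    M=np.array([*(B+off[0]*xb+off[1]*yb)[:2],mz]); return M-Rt.apply(UG)*(.062-GH)+Rt.apply([0,0,.019]),Rt
E
python3 - <<'E'
from go import *
q=np.array(status.get_state()["q"])
for n,(t,r) in dict(a=grasp(.13),g=grasp(0),l=(grasp(0)[0]+[0,0,.2],RG),p0=pour(0,.25),p50=pour(50,.22),p100=pour(100,.19),p120=pour(120,.19)).items():
    q,e=ik(t,r,q); print(n,t.round(3),q.round(2),round(e,4),"W",fk(q,P)[2].round(2))
delta(*grasp(.13))
E
```

```text
a [ 0.482 -0.144  0.149] [ 0.5   0.23 -0.84  0.73 -1.02 -1.05] 0.0 W [0.32 0.17 0.38]
g [ 0.482 -0.228  0.049] [ 0.18  0.37 -1.02  1.18 -0.75 -1.3 ] 0.0 W [0.3  0.06 0.31]
l [ 0.482 -0.228  0.249] [ 0.33  0.09 -0.75  0.74 -1.12 -0.8 ] 0.0 W [0.35 0.12 0.45]
p0 [ 0.497 -0.351  0.213] [ 0.    0.17 -0.79  0.97 -0.89 -0.74] 0.0 W [0.37 0.   0.41]
p50 [ 0.513 -0.324  0.188] [-0.37  0.12 -0.36 -0.26 -0.74  0.38] 0.0 W [ 0.45 -0.17  0.58]
p100 [ 0.521 -0.309  0.186] [-0.99  0.48 -0.07 -1.15 -1.43  1.11] 0.0 W [ 0.37 -0.56  0.49]
p120 [ 0.521 -0.31   0.199] [-1.09  0.65 -0.04 -1.34 -1.69  1.17] 0.0 W [ 0.33 -0.64  0.38]
go mm [50.7, -115.3, -170.6] rot [-0.524, -0.849, -1.064] |r| 1.46 w 0.0875 F [-0.2 -0.1 -1.3] t 37.9
```

```bash
python3 - <<'E'
from plan import *
q0=np.array(D[-1][0])
for az in(-120,-105,-90,-75,-60):
  for a in(50,60):
    Rq=Rg(d(az),d(a)); t=CUP+[0,0,GH]+Rq.apply([0,0,.019]); q,e=ik(t,Rq,q0); al=d(240); ug=Rq.inv().apply([0,0,1]); qq=q.copy(); res=[]
    for th in(0,50,100,120):
        Rt=R.from_rotvec(d(th)*np.array([-np.sin(al),np.cos(al),0]))*Rq; tc=np.array([*(B-.01*xb+.015*yb)[:2],.19])-Rt.apply(ug)*.022+Rt.apply([0,0,.019])
        qq,e2=ik(tc,Rt,qq); p=tc+Rt.apply(pts); X=(p-B)@xb; Y=(p-B)@yb; bad=(X>.043)&(abs(Y)<.085)
        res.append((round(min((p[:,2]-.085).min(),(p[bad,2]-.2).min() if bad.any() else 1),3),round(e2,3)))
    print(az,a,q.round(2),round(e,4),res)
E
```

```text
-120 50 [ 0.25  0.51 -0.65  0.57 -1.02 -1.23] 0.0 [(np.float64(-0.054), np.float64(0.0)), (np.float64(-0.045), np.float64(0.0)), (np.float64(-0.025), np.float64(0.0)), (np.float64(-0.029), np.float64(0.0))]
-120 60 [ 0.19  0.44 -0.66  0.5  -0.91 -1.11] 0.0 [(np.float64(-0.054), np.float64(0.0)), (np.float64(-0.046), np.float64(0.0)), (np.float64(-0.027), np.float64(0.0)), (np.float64(-0.038), np.float64(0.0))]
-105 50 [ 0.26  0.44 -0.83  0.81 -0.88 -1.24] 0.0 [(np.float64(-0.054), np.float64(0.0)), (np.float64(-0.031), np.float64(0.0)), (np.float64(-0.007), np.float64(0.0)), (np.float64(-0.008), np.float64(0.0))]
-105 60 [ 0.2   0.38 -0.81  0.7  -0.77 -1.07] 0.0 [(np.float64(-0.054), np.float64(0.0)), (np.float64(-0.032), np.float64(0.0)), (np.float64(-0.005), np.float64(0.0)), (np.float64(-0.016), np.float64(0.0))]
-90 50 [ 0.18  0.37 -1.02  1.18 -0.75 -1.3 ] 0.0 [(np.float64(-0.054), np.float64(0.0)), (np.float64(-0.017), np.float64(0.0)), (np.float64(0.011), np.float64(0.0)), (np.float64(0.013), np.float64(0.0))]
-90 60 [ 0.14  0.31 -0.97  1.   -0.63 -1.06] 0.0 [(np.float64(-0.054
[... 265 characters left out ...]
), (np.float64(0.028), np.float64(0.0)), (np.float64(0.027), np.float64(0.0))]
-75 60 [ 0.06  0.27 -1.02  1.16 -0.54 -0.9 ] 0.0516 [(np.float64(-0.054), np.float64(0.0)), (np.float64(-0.005), np.float64(0.0)), (np.float64(0.024), np.float64(0.0)), (np.float64(0.004), np.float64(0.0))]
-60 50 [ 0.07  0.28 -1.02  1.27 -0.6  -0.81] 0.1846 [(np.float64(-0.039), np.float64(0.065)), (np.float64(0.006), np.float64(0.0)), (np.float64(0.016), np.float64(0.0)), (np.float64(-0.001), np.float64(0.0))]
-60 60 [ 0.01  0.23 -1.02  1.16 -0.45 -0.6 ] 0.1073 [(np.float64(-0.043), np.float64(0.0)), (np.float64(0.007), np.float64(0.0)), (np.float64(0.011), np.float64(0.0)), (np.float64(-0.02), np.float64(0.0))]
```

```bash
cat >> go.py <<'E'
RC=Rg(d(-105),d(50))
def grasp(back=0,cup=CUP): return cup+[0,0,GH]+RC.apply([0,0,.019-back]),RC
E
python3 - <<'E'
from go import *
q=np.array(status.get_state()["q"])
for n,(t,r) in dict(a=grasp(.13),g=grasp(0)).items():
    q,e=ik(t,r,q); print(n,t.round(3),q.round(2),round(e,4),"W",fk(q,P)[2].round(2))
delta(*grasp(.13))
E
```

```text
a [ 0.5   -0.147  0.149] [ 0.44  0.34 -0.63  0.56 -1.16 -1.09] 0.0 W [0.42 0.2  0.38]
g [ 0.479 -0.227  0.049] [ 0.26  0.44 -0.83  0.81 -0.88 -1.24] 0.0 W [0.38 0.1  0.3 ]
go mm [69.1, -117.7, -170.6] rot [-0.648, -0.795, -1.302] |r| 1.66 w 0.0875 F [-0.2 -0.1 -1.3] t 37.9
```

```bash
python3 -m jog '[[6,-10,0,-0.054,-0.066,-0.108],[6,-10,0,-0.054,-0.066,-0.108],[6,-10,0,-0.054,-0.066,-0.108],[6,-10,0,-0.054,-0.066,-0.108],[6,-10,0,-0.054,-0.066,-0.108],[6,-10,0,-0.054,-0.066,-0.108],[6,-10,0,-0.054,-0.066,-0.108],[6,-10,0,-0.054,-0.066,-0.108],[6,-10,0,-0.054,-0.066,-0.108],[6,-10,0,-0.054,-0.066,-0.108],[6,-10,0,-0.054,-0.066,-0.108],[6,-10,0,-0.054,-0.066,-0.108]]' 1
python3 -c "
from go import *
delta(*grasp(.13))"
```

```text
t: 39.1
eef_pos: [0.5092, -0.1457, 0.3089]
ee_rot: [-2.464, 0.053, 2.849]
force: [-0.4, -0.7, 0.3]
width: 0.0875
go mm [-8.7, -0.9, -159.9] rot [-0.006, 0.056, 0.031] |r| 0.06 w 0.0875 F [-0.4 -0.7  0.3] t 39.1
```

Partly down, then a close look with the wrist camera at the cup rim.

```bash
python3 -m jog '[[-9,-1,-40,0,0.056,0.03],[0,0,-40,0,0,0],[0,0,-30,0,0,0],[0,0,0,0,0,0],[0,0,0,0,0,0]]' 1
python3 - <<'E'
from go import *
from h import grab,proj,onz,cv2
delta(*grasp(.13))
im,C=grab("wrist","w6"); print("pred rim",proj(C,CUP+[0,0,.062]),"foot",proj(C,CUP))
E
```

```text
t: 39.6
eef_pos: [0.5005, -0.1459, 0.1925]
ee_rot: [-2.462, 0.0, 2.871]
force: [0.3, -0.2, 1.0]
width: 0.0875
go mm [-0.0, -0.6, -43.4] rot [-0.018, 0.005, 0.009] |r| 0.02 w 0.0875 F [ 0.3 -0.2  1. ] t 39.6
pred rim [313.41062028 241.44493586] foot [313.76880897 265.98955363]
```

View pics/w6.png

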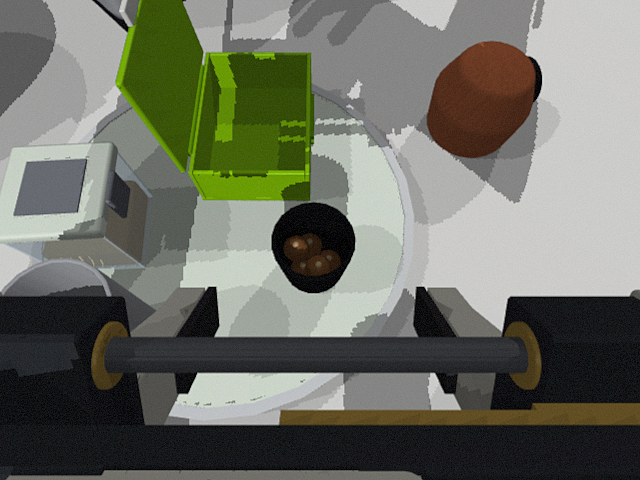

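The cup rim is centred at (313,242), exactly as predicted, with four or five nuts inside. Approaching along the tool axis.

```bash
python3 -m jog '[[0,-1,-40,-0.018,0,0],[0,-3,-4,0,0,0],[0,0,0,0,0,0]]'
python3 -m jog '[[-5,-20,-25,0,0,0],[-5,-20,-25,0,0,0],[-5,-20,-25,0,0,0],[0,0,0,0,0,0],[0,0,0,0,0,0]]'
python3 -c "
from go import *
delta(*grasp(0))"
```

```text
t: 39.95
eef_pos: [0.5042, -0.1487, 0.1526]
ee_rot: [-2.452, 0.013, 2.872]
force: [0.0, -0.7, 0.3]
width: 0.0877
t: 40.45
eef_pos: [0.4967, -0.2086, 0.0862]
ee_rot: [-2.461, 0.028, 2.875]
force: [0.1, -0.3, 0.8]
width: 0.0875
go mm [-17.8, -18.7, -36.7] rot [-0.009, 0.032, 0.005] |r| 0.03 w 0.0875 F [ 0.1 -0.3  0.8] t 40.45
```

```bash
python3 -m jog '[[-10,8,0,0,0.032,0],[0,0,0,0,0,0]]'
python3 -c "
from go import *
delta(*grasp(0))"
```

```text
t: 40.65
eef_pos: [0.4891, -0.1996, 0.0897]
ee_rot: [-2.455, 0.002, 2.875]
force: [0.8, -0.2, 0.6]
width: 0.0875
go mm [-10.3, -27.7, -40.2] rot [-0.011, 0.005, 0.005] |r| 0.01 w 0.0875 F [ 0.8 -0.2  0.6] t 40.65
```

```bash
python3 -m jog '[[-7,-10,-15,-0.01,0,0],[-4,-9,-14,0,0,0],[0,0,0,0,0,0]]'
python3 -c "
from go import *
delta(*grasp(0))"
```

```text
t: 40.95
eef_pos: [0.4842, -0.2162, 0.0644]
ee_rot: [-2.45, 0.016, 2.88]
force: [0.6, 0.5, -0.6]
width: 0.0876
go mm [-5.3, -11.1, -15.0] rot [-0.002, 0.017, 0.0] |r| 0.02 w 0.0876 F [ 0.6  0.5 -0.6] t 40.95
```

```bash
python3 -m jog '[[-6,-8,-10,0,0.02,0],[-1,-4,-6,0,0,0],[0,0,0,0,0,0]]'
python3 -c "
from go import *
delta(*grasp(0))"
```

```text
t: 41.25
eef_pos: [0.4799, -0.2279, 0.0498]
ee_rot: [-2.447, 0.0, 2.881]
force: [0.1, -0.3, -1.0]
width: 0.0877
go mm [-1.0, 0.6, -0.3] rot [-0.003, 0.001, -0.002] |r| 0.0 w 0.0877 F [ 0.1 -0.3 -1. ] t 41.25
```

```bash
python3 -m jog '[[0,0,0,0,0,0],[0,0,-1,0,0,0],[0,0,0,0,0,0],[0,0,-1,0,0,0],[0,0,0,0,0,0],[0,0,0,0,0,0]]' 0 22
python3 -m jog '[[0,0,10,0,0,0],[0,0,20,0,0,0],[0,0,30,0,0,0],[0,0,0,0,0,0]]'
python3 -c "
from go import *
delta(*grasp(0))"
```

```text
t: 41.85
eef_pos: [0.4808, -0.2277, 0.0488]
ee_rot: [-2.446, 0.002, 2.882]
force: [0.3, -0.7, -0.7]
width: 0.0625
t: 42.25
eef_pos: [0.48, -0.2274, 0.1111]
ee_rot: [-2.447, -0.001, 2.882]
force: [-0.2, 0.0, -1.3]
width: 0.0628
go mm [-1.1, 0.1, -61.7] rot [-0.004, -0.001, -0.002] |r| 0.0 w 0.0628 F [-0.2  0.  -1.3] t 42.25
```

```bash
python3 -m jog '[[0,0,40,0,0,0],[0,-10,40,0,0,0.04],[0,-30,20,0,0,0.05],[5,-30,0,0,0,0.05],[5,-30,0,0,0,0.06],[5,-20,0,0,0,0.06],[0,0,0,0,0,0],[0,0,0,0,0,0]]'
python3 -c "
from go import *
delta(*pour(0,.25));delta(*pour(45,.23))"
```

```text
t: 43.05
eef_pos: [0.4943, -0.3496, 0.2163]
ee_rot: [-2.449, 0.001, -3.13]
force: [0.6, 0.3, -1.7]
width: 0.0624
go mm [2.8, -1.6, -2.8] rot [-0.006, 0.001, -0.012] |r| 0.01 w 0.0624 F [ 0.6  0.3 -1.7] t 43.05
go mm [17.3, 23.5, -19.6] rot [0.677, -0.388, -0.012] |r| 0.78 w 0.0624 F [ 0.6  0.3 -1.7] t 43.05
```

```bash
python3 -m jog '[[3,4,-3,0.113,-0.065,-0.002],[3,4,-3,0.113,-0.065,-0.002],[3,4,-3,0.113,-0.065,-0.002],[3,4,-3,0.113,-0.065,-0.002],[3,4,-3,0.113,-0.065,-0.002],[3,4,-3,0.113,-0.065,-0.002],[0,0,0,0,0,0]]'
python3 -c "
from go import *
delta(*pour(45,.23));delta(*pour(75,.195));print(status.get_state()['q'].round(2))"
```

```text
t: 43.75
eef_pos: [0.5152, -0.3145, 0.195]
ee_rot: [3.112, 0.362, 3.007]
force: [-0.2, -1.3, -0.4]
width: 0.0628
go mm [-3.6, -11.6, 1.7] rot [-0.013, 0.003, -0.007] |r| 0.01 w 0.0628 F [-0.2 -1.3 -0.4] t 43.75
go mm [3.5, 0.7, -19.7] rot [0.442, -0.258, -0.008] |r| 0.51 w 0.0628 F [-0.2 -1.3 -0.4] t 43.75
[-0.28  0.1  -0.42 -0.12 -0.71  0.23]
```

```bash
python3 -m jog '[[0,-4,-4,0.09,-0.052,0],[1,0,-4,0.09,-0.052,0],[1,0,-4,0.09,-0.052,0],[1,0,-4,0.09,-0.052,0],[0,0,-3,0.09,-0.052,0]]'
python3 -c "
from go import *
delta(*pour(75,.195));delta(*pour(100,.185));print(status.get_state()['q'].round(2))"
```

```text
t: 44.25
eef_pos: [0.5194, -0.3122, 0.1761]
ee_rot: [2.556, 0.499, 2.785]
force: [-0.0, -0.4, -2.6]
width: 0.0625
go mm [-0.7, -1.6, -0.7] rot [-0.012, -0.001, -0.025] |r| 0.03 w 0.0625 F [-0.  -0.4 -2.6] t 44.25
go mm [2.0, 3.0, 4.9] rot [0.368, -0.215, -0.026] |r| 0.43 w 0.0625 F [-0.  -0.4 -2.6] t 44.25
[-0.74  0.29 -0.14 -0.84 -1.1   0.92]
```

Slowly on to 100°, then 125°, with pauses.

```bash
python3 -m jog '[[0,0,1,0.07,-0.043,-0.005],[0,0,1,0.07,-0.043,-0.005],[0,0,1,0.07,-0.043,-0.005],[1,1,1,0.07,-0.043,-0.005],[1,1,1,0.07,-0.043,-0.005],[0,0,0,0,0,0],[0,0,0,0,0,0],[0,0,0,0,0,0],[0,0,0,0,0,0]]'
python3 -c "
from go import *
delta(*pour(100,.185));delta(*pour(125,.185));print(status.get_state()['q'].round(2))"
```

```text
t: 45.15
eef_pos: [0.51, -0.3011, 0.1659]
ee_rot: [2.092, 0.469, 2.554]
force: [0.2, -0.8, -0.2]
width: 0.0625
go mm [11.3, -8.1, 15.0] rot [-0.009, -0.05, -0.025] |r| 0.06 w 0.0625 F [ 0.2 -0.8 -0.2] t 45.15
go mm [10.4, -9.7, 31.4] rot [0.372, -0.263, -0.035] |r| 0.46 w 0.0625 F [ 0.2 -0.8 -0.2] t 45.15
[-0.97  0.49 -0.08 -1.11 -1.43  1.1 ]
```

```bash
python3 -m jog '[[3,-4,10,0.07,-0.05,-0.007],[2,-3,8,0.07,-0.05,-0.007],[2,-2,8,0.07,-0.05,-0.007],[2,-1,6,0.07,-0.05,-0.007],[2,-1,5,0.07,-0.05,-0.007],[0,0,2,0,0,0],[0,0,2,0,0,0],[0,0,2,0,0,0],[0,0,2,0,0,0]]'
python3 - <<'E'
from go import *
from h import grab,cv2
delta(*pour(125,.185)); print(status.get_state()['q'].round(2))
a,_=grab("top"); b,_=grab("scene")
a=cv2.resize(a[170:310,400:580],None,fx=2.2,fy=2.2); b=cv2.resize(b[300:460,130:310],None,fx=2.2,fy=2.2)
h=min(a.shape[0],b.shape[0]); cv2.imwrite("pics/m2.png",np.hstack([a[:h],b[:h]]))
E
```

```text
t: 46.05
eef_pos: [0.5242, -0.3079, 0.2211]
ee_rot: [1.622, 0.446, 2.323]
force: [-1.2, -0.3, -0.4]
width: 0.0626
go mm [-3.7, -2.9, -23.8] rot [0.038, -0.006, -0.011] |r| 0.04 w 0.0626 F [-1.2 -0.3 -0.4] t 46.05
[-1.1   0.65 -0.02 -1.37 -1.74  1.15]
```

View pics/m2.png

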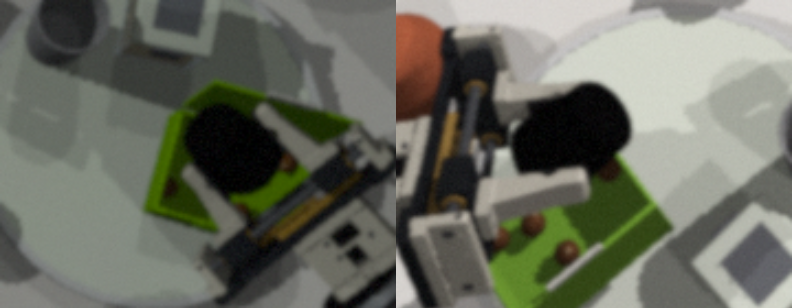

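Nuts are in the box: four visible in the scene view at (500,238), (533,224), (567,252) and (607,168). Now up and un-tip.

```bash
python3 -m jog '[[0,0,5,0.05,-0.03,0],[0,0,5,0.05,-0.03,0],[0,0,4,0,0,0],[0,0,2,0,0,0],[0,0,10,-0.11,0.063,0],[0,0,10,-0.11,0.063,0],[0,0,5,-0.11,0.063,0],[0,0,0,-0.11,0.063,0],[0,0,0,-0.11,0.063,0],[0,0,0,-0.11,0.063,0],[0,0,0,-0.11,0.063,0],[0,0,0,-0.11,0.063,0]]'
python3 -c "
from go import *
delta(*pour(60,.26));delta(*pour(0,.27));print(status.get_state()['q'].round(2))"
```

```text
t: 47.35
eef_pos: [0.5239, -0.3166, 0.2677]
ee_rot: [2.692, 0.508, 2.832]
force: [-0.3, -0.0, -2.1]
width: 0.0628
go mm [-8.2, -2.6, -35.1] rot [-0.125, 0.097, -0.009] |r| 0.16 w 0.0628 F [-0.3 -0.  -2.1] t 47.35
go mm [-26.7, -34.6, -34.2] rot [-1.035, 0.615, -0.02] |r| 1.2 w 0.0628 F [-0.3 -0.  -2.1] t 47.35
[-0.64  0.14 -0.1  -0.67 -1.1   0.7 ]
```

```bash
python3 -m jog '[[-3,-3,-3,-0.104,0.062,-0.002],[-3,-3,-3,-0.104,0.062,-0.002],[-3,-3,-3,-0.104,0.062,-0.002],[-3,-3,-3,-0.104,0.062,-0.002],[-3,-3,-3,-0.104,0.062,-0.002],[-3,-3,-3,-0.104,0.062,-0.002],[-3,-3,-3,-0.104,0.062,-0.002],[-3,-3,-3,-0.104,0.062,-0.002],[-3,-3,-3,-0.104,0.062,-0.002],[-3,-3,-3,-0.104,0.062,-0.002],[0,0,0,0,0,0]]'
python3 -c "
from go import *
t,r=grasp(0); delta(t+[0,0,.18],r);print(status.get_state()['q'].round(2))"
```

```text
t: 48.45
eef_pos: [0.5049, -0.3402, 0.2674]
ee_rot: [-2.386, 0.012, -3.084]
force: [0.9, -0.1, -1.3]
width: 0.0623
go mm [-26.1, 112.9, -38.0] rot [0.059, 0.006, -0.319] |r| 0.32 w 0.0623 F [ 0.9 -0.1 -1.3] t 48.45
[ 0.05  0.1  -0.77  0.99 -0.97 -0.7 ]
```

```bash
python3 -m jog '[[-5,22,-5,0.012,0,-0.064],[-5,22,-5,0.012,0,-0.064],[-5,22,-5,0.012,0,-0.064],[-5,22,-5,0.012,0,-0.064],[-5,22,-5,0.012,0,-0.064],[0,0,0,0,0,0],[0,0,0,0,0,0]]'
python3 - <<'E'
from go import *
from h import grab,cv2
t,r=grasp(0); delta(t,r)
a,_=grab("wrist"); b,_=grab("top")
a=a[0:480,100:540]; b=cv2.resize(b[190:300,420:570],None,fx=2.2,fy=2.2)
o=np.zeros((480,440+b.shape[1],3),np.uint8); o[:,:440]=a; o[:b.shape[0],440:]=b; cv2.imwrite("pics/m3.png",o)
E
```

```text
t: 49.15
eef_pos: [0.4806, -0.2227, 0.2461]
ee_rot: [-2.474, 0.024, 2.867]
force: [-0.5, -1.0, -0.3]
width: 0.0626
go mm [-1.7, -4.6, -196.6] rot [-0.023, 0.031, 0.012] |r| 0.04 w 0.0626 F [-0.5 -1.  -0.3] t 49.15
```

View pics/m3.png

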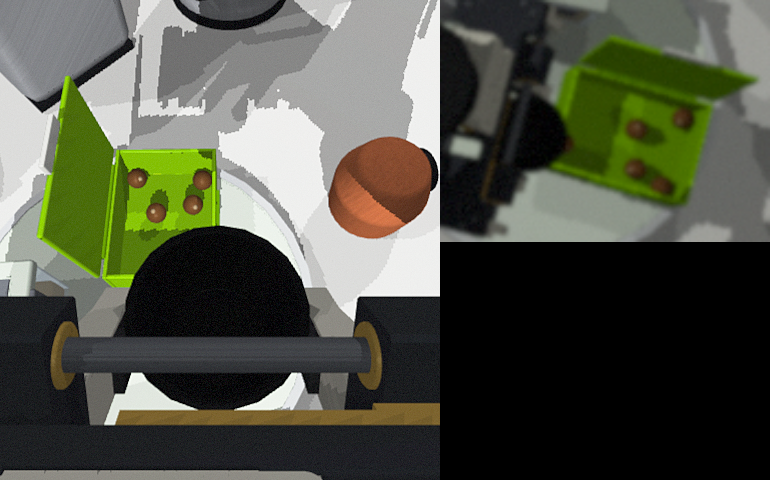

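The cup is empty. The top view shows the four nuts in the box plus one at its +y end (568,143), five in all. Setting the cup down.

```bash
python3 -m jog '[[-2,-4,-40,-0.02,0.03,0.01],[0,0,-40,0,0,0],[0,0,-40,0,0,0],[0,0,-30,0,0,0],[0,0,0,0,0,0],[0,0,0,0,0,0]]'
python3 -c "
from go import *
delta(*grasp(0))"
```

```text
t: 49.85
eef_pos: [0.4775, -0.231, 0.0954]
ee_rot: [-2.453, 0.007, 2.878]
force: [0.1, -0.3, 0.1]
width: 0.0626
go mm [1.3, 3.7, -45.9] rot [-0.007, 0.009, 0.001] |r| 0.01 w 0.0626 F [ 0.1 -0.3  0.1] t 49.85
```

```bash
python3 -m jog '[[1,4,-20,-0.007,0.009,0],[0,0,-18,0,0,0],[0,0,0,0,0,0]]'
python3 -c "
from go import *
delta(*grasp(0))"
```

```text
t: 50.15
eef_pos: [0.4818, -0.2273, 0.0619]
ee_rot: [-2.447, 0.008, 2.878]
force: [-0.6, -0.5, 0.3]
width: 0.0624
go mm [-2.9, -0.0, -12.4] rot [-0.002, 0.009, 0.001] |r| 0.01 w 0.0624 F [-0.6 -0.5  0.3] t 50.15
```

```bash
python3 -m jog '[[-2,0,-7,0,0.009,0],[0,0,-3,0,0,0],[0,0,-2,0,0,0]]'
python3 -c "
from go import *
delta(*grasp(0))"
python3 -m jog '[[0,0,-1,0,0,0],[0,0,-1,0,0,0]]'
```

```text
t: 50.45
eef_pos: [0.4822, -0.2272, 0.0533]
ee_rot: [-2.448, 0.005, 2.879]
force: [0.7, -0.6, -0.6]
width: 0.0621
go mm [-3.3, -0.1, -3.9] rot [-0.003, 0.006, 0.001] |r| 0.01 w 0.0621 F [ 0.7 -0.6 -0.6] t 50.45
t: 50.65
eef_pos: [0.4827, -0.2271, 0.052]
ee_rot: [-2.448, 0.006, 2.879]
force: [0.6, -0.0, -1.0]
width: 0.0623
```

```bash
python3 -m jog '[[0,0,-3,0,0.006,0],[0,0,-2,0,0,0],[0,0,-2,0,0,0]]'
python3 -c "
from go import *
delta(*grasp(0))"
```

```text
t: 50.95
eef_pos: [0.4833, -0.2279, 0.0487]
ee_rot: [-2.441, 0.002, 2.88]
force: [-7.0, 11.4, 23.8]
width: 0.0628
go mm [-4.5, 0.6, 0.8] rot [0.003, 0.002, -0.0] |r| 0.0 w 0.0628 F [-7.  11.4 23.8] t 50.95
```

Contact. Release and back off along the tool axis.

```bash
python3 -m jog '[[0,0,1,0,0,0],[0,0,0,0,0,0],[0,0,0,0,0,0],[0,0,0,0,0,0]]' 1
python3 -m jog '[[2,8,10,0,0,0],[3,12,15,0,0,0],[4,15,19,0,0,0],[5,18,23,0,0,0],[5,20,25,0,0,0],[0,0,40,0,0,0],[0,0,40,0,0,0],[0,0,0,0,0,0]]'
python3 - <<'E'
from go import *
from h import grab,cv2
delta(*grasp(0))
a,_=grab("wrist"); b,_=grab("scene")
a=cv2.resize(a,None,fx=.75,fy=.75); b=cv2.resize(b[270:470,130:400],None,fx=1.1,fy=1.1)
o=np.zeros((360,480+b.shape[1],3),np.uint8); o[:,:480]=a; o[:b.shape[0],480:]=b; cv2.imwrite("pics/m4.png",o)
E
```

```text
t: 51.35
eef_pos: [0.4837, -0.2277, 0.0499]
ee_rot: [-2.44, 0.003, 2.881]
force: [-0.7, -0.2, 0.1]
width: 0.086
t: 52.15
eef_pos: [0.4999, -0.1527, 0.2254]
ee_rot: [-2.437, -0.006, 2.879]
force: [0.2, 0.6, -0.7]
width: 0.0877
go mm [-21.1, -74.6, -175.9] rot [0.004, -0.008, 0.001] |r| 0.01 w 0.0877 F [ 0.2  0.6 -0.7] t 52.15
```

View pics/m4.png

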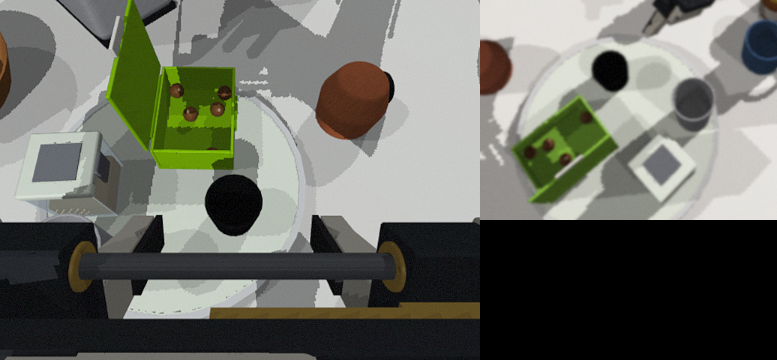

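The cup stands upright and empty, and five nuts are in the box (four at the far end, one at the near corner). Now the lid: shut fingers, tool down, go behind it on the +x side.

```bash
cat >> go.py <<'E'
RD=Rg(d(-105),d(89.99))
def lid(X,z,Y=-.03): return np.array([*(B+X*xb+Y*yb)[:2],z]),RD
E
python3 - <<'E'
from go import *
print(RD.as_matrix().round(2).tolist())
q=np.array(status.get_state()["q"])
for t,r in (lid(.1,.3),lid(.1,.155),lid(.03,.148),lid(-.012,.079)):
    q,e=ik(t,r,q); print(t.round(3),q.round(2),round(e,4))
delta(*lid(.1,.3))
E
python3 -m jog '[[0,0,20,0,0,0],[0,0,30,0,0,0],[0,0,30,0,0,0]]' 0 20
```

```text
[[-0.97, 0.26, -0.0], [0.26, 0.97, -0.0], [0.0, -0.0, -1.0]]
[ 0.592 -0.411  0.3  ] [-0.34  0.4   0.24  0.   -1.41  0.07] 0.0
[ 0.592 -0.411  0.155] [-0.34  0.48  0.03  0.   -1.12  0.07] 0.0
[ 0.524 -0.393  0.148] [-0.35  0.38 -0.14  0.   -1.05  0.08] 0.0
[ 0.484 -0.382  0.079] [-0.35  0.39 -0.3   0.   -0.87  0.09] 0.0
go mm [94.2, -257.1, 78.2] rot [0.679, -0.194, -0.002] |r| 0.71 w 0.0876 F [-0.3 -1.2 -0.7] t 52.25
t: 52.55
eef_pos: [0.4939, -0.155, 0.2973]
ee_rot: [-2.428, -0.023, 2.875]
force: [0.5, 0.1, 0.0]
width: 0.069
```

```bash
python3 -m jog '[[10,-26,1,0.068,-0.02,0],[10,-26,1,0.068,-0.02,0],[10,-26,1,0.068,-0.02,0],[10,-26,1,0.068,-0.02,0],[10,-26,1,0.068,-0.02,0],[10,-26,1,0.068,-0.02,0],[10,-26,1,0.068,-0.02,0],[10,-26,1,0.068,-0.02,0],[10,-26,1,0.068,-0.02,0],[10,-26,0,0.068,-0.02,0],[0,0,0,0,0,0],[0,0,0,0,0,0]]'
python3 -c "
from go import *
delta(*lid(.1,.3))"
```

```text
t: 53.75
eef_pos: [0.5934, -0.4277, 0.2876]
ee_rot: [3.121, -0.019, 2.888]
force: [-0.2, 0.3, -0.9]
width: 0.0007
go mm [-1.4, 17.2, 12.4] rot [-0.025, -0.013, -0.008] |r| 0.03 w 0.0007 F [-0.2  0.3 -0.9] t 53.75
```

```bash
python3 -m jog '[[-1,16,0,-0.025,-0.013,-0.008],[0,0,-30,0,0,0],[0,0,-40,0,0,0],[0,0,-40,0,0,0],[0,0,0,0,0,0],[0,0,0,0,0,0]]'
python3 -c "
from go import *
delta(*lid(.1,.155)); delta(*lid(.059,.158))"
```

```text
t: 54.35
eef_pos: [0.5896, -0.4069, 0.17]
ee_rot: [-3.138, -0.007, 2.882]
force: [0.9, -0.3, 1.2]
width: 0.0003
go mm [2.5, -3.6, -15.0] rot [0.001, -0.008, -0.002] |r| 0.01 w 0.0003 F [ 0.9 -0.3  1.2] t 54.35
go mm [-37.2, 6.9, -12.0] rot [0.001, -0.008, -0.002] |r| 0.01 w 0.0003 F [ 0.9 -0.3  1.2] t 54.35
```

```bash
python3 -m jog '[[-7,0,-11,0,-0.008,0],[-10,2,0,0,0,0],[-10,3,-1,0,0,0],[-10,3,-1,0,0,0],[0,0,0,0,0,0]]'
python3 -c "
from go import *
delta(*lid(.059,.158)); delta(*lid(.031,.148))"
```

```text
t: 54.85
eef_pos: [0.5536, -0.3987, 0.1654]
ee_rot: [-3.137, 0.01, 2.885]
force: [0.1, -0.4, -0.1]
width: 0.0001
go mm [-1.2, -1.4, -7.4] rot [0.007, 0.008, -0.005] |r| 0.01 w 0.0001 F [ 0.1 -0.4 -0.1] t 54.85
go mm [-28.3, 5.8, -17.4] rot [0.007, 0.008, -0.005] |r| 0.01 w 0.0001 F [ 0.1 -0.4 -0.1] t 54.85
```

```bash
python3 -m jog '[[-9,1,-6,0.007,0.008,0],[-10,2,-6,0,0,0],[-9,2,-6,0,0,0],[-8,2,-7,0,0,0],[-8,2,-7,0,0,0],[0,0,0,0,0,0]]'
python3 -c "
from go import *
delta(*lid(.013,.134)); delta(*lid(0,.117))"
```

```text
t: 55.45
eef_pos: [0.5056, -0.389, 0.1321]
ee_rot: [-3.142, 0.001, 2.884]
force: [-0.3, 0.3, -0.7]
width: 0.0002
go mm [2.3, 0.7, 1.9] rot [0.0, 0.001, -0.004] |r| 0.0 w 0.0002 F [-0.3  0.3 -0.7] t 55.45
go mm [-10.2, 4.0, -15.1] rot [0.0, 0.001, -0.004] |r| 0.0 w 0.0002 F [-0.3  0.3 -0.7] t 55.45
```

```bash
python3 -m jog '[[-5,2,-8,0,0,0],[-5,2,-8,0,0,0],[-4,1,-9,0,0,0],[-4,1,-9,0,0,0],[-2,0,-9,0,0,0],[0,0,-4,0,0,0]]'
python3 - <<'E'
from go import *
from h import grab,cv2
delta(*lid(-.012,.079))
b,_=grab("scene"); cv2.imwrite("pics/s5.png",cv2.resize(b[290:470,120:340],None,fx=2.5,fy=2.5))
E
```

```text
t: 56.05
eef_pos: [0.4839, -0.3825, 0.0809]
ee_rot: [-3.141, 0.001, 2.885]
force: [-0.8, -0.7, 1.4]
width: 0.0003
go mm [-0.2, 0.5, -1.9] rot [0.0, 0.001, -0.005] |r| 0.0 w 0.0003 F [-0.8 -0.7  1.4] t 56.05
```

View pics/s5.png

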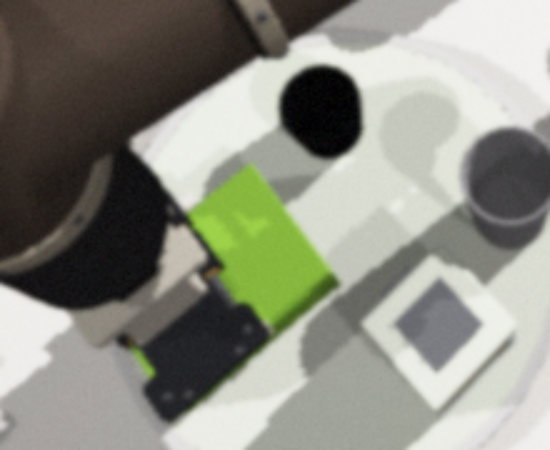

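The lid is down, bright green and flat at (270,250). Press it firmly home until the force shows it's seated.

```bash
python3 -m jog '[[-4,1,-2,0,0,0],[0,0,-2,0,0,0],[0,0,-1,0,0,0]]'
python3 -c "
from go import *
delta(*lid(-.012,.079))"
```

```text
t: 56.4
eef_pos: [0.4834, -0.3826, 0.0803]
ee_rot: [-3.139, 0.007, 2.887]
force: [-2.2, 1.3, 4.5]
width: 0.0004
go mm [0.4, 0.7, -1.3] rot [0.004, 0.006, -0.008] |r| 0.01 w 0.0004 F [-2.2  1.3  4.5] t 56.4
```

```bash
python3 -m jog '[[0,0,-3,0,0,0],[0,0,-3,0,0,0],[0,0,-2,0,0,0]]'
python3 -m jog '[[0,0,20,0,0,0],[0,0,40,0,0,0],[0,0,50,0,0,0],[0,0,50,0,0,0],[-20,20,30,0,0,0],[-20,30,0,0,0,0],[-20,40,0,0,0,0],[-20,40,0,0,0,0],[-10,40,0,0,0,0],[0,40,0,0,0,0],[0,40,0,0,0,0],[0,0,0,0,0,0]]'
python3 - <<'E'
from h import *
a,C=grab("top"); b,_=grab("scene"); print(biscuits(a,C),status.get_state()["eef_pos"])
t=cv2.imread("pics/top0.png")
for n,(x,y,w,h) in dict(tumb=(410,155,45,50),can=(455,148,50,50),mug=(325,130,50,60),honey=(284,155,38,38)).items():
    r=cv2.matchTemplate(a[y-10:y+h+10,x-10:x+w+10],t[y:y+h,x:x+w],cv2.TM_CCOEFF_NORMED); _,v,_,l=cv2.minMaxLoc(r); print(n,"shift px",l[0]-10,l[1]-10,round(v,2))
a=cv2.resize(a[130:310,270:590],None,fx=1.25,fy=1.25); b=cv2.resize(b[190:470,130:450],None,fx=1.25,fy=1.25)
o=np.zeros((350,800,3),np.uint8); o[:,:400]=b[:350,:400]; o[:225,400:]=a; cv2.imwrite("pics/m6.png",o)
E
```

```text
t: 56.7
eef_pos: [0.4834, -0.3827, 0.0801]
ee_rot: [-3.137, 0.01, 2.89]
force: [-5.2, 4.6, 10.3]
width: 0.0004
t: 57.9
eef_pos: [0.3878, -0.1258, 0.2806]
ee_rot: [-3.139, 0.019, 2.887]
force: [0.5, -0.6, 0.1]
width: 0.0005
[(325, 252, 498.5, np.float64(0.4979), np.float64(0.0333), np.float64(0.019))] [ 0.38802273 -0.12824564  0.28042161]
tumb shift px 0 0 1.0
can shift px 0 0 0.98
mug shift px 0 0 1.0
honey shift px 0 0 0.99
```

View pics/m6.png

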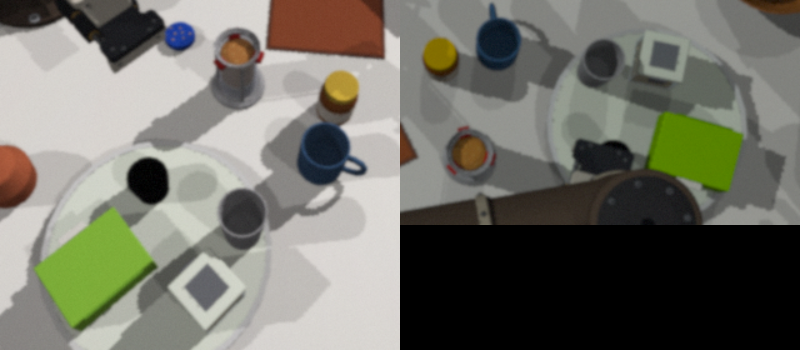

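Lid flat shut, cup upright, dispenser loaded with no biscuit left on the mat, and the four bystanders unmoved (0 px). Handing in.

```bash
python3 -c "
from h import *
print(workorder.job_done())"
```

```text
the job is handed in; nothing more can be done
None
```

The snack station is restocked and the job is handed in at about 58 s of the 210 s allowed; the hand-in gave no verdict.

- **Biscuits:** All five were pressed to about 11 mm below the lips. The last press met about 7 N, close to the 7.5 N expected from a full stack. The final top image shows no biscuits left on the mat and one at the dispenser mouth, under the lips.
- **Nuts:** The cup was tipped over the snack box. After the pour I saw five nuts in the box and an empty cup.
- **Cup:** It stands upright on the turntable, back at its original spot. It met about 24 N vertically, about 27 N in all, when I set it down, more than I intended. The cup was between the fingers and the table, and nothing looked disturbed.
- **Lid:** It was pushed down until it stopped at a top-face height of 80 mm, which is the shut height, then pressed with about 10 N. It looks flat in both final views.
- **Tumbler, canister, mug and honey jar:** Compared with the first image, none had moved (0 px shift).

No check failed. The arm tended to drift a few millimetres between moves, so I corrected it before each grasp and fit. It sagged about 15 mm midway through the pour and was raised before continuing.

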